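# Fit a quick-lock spool stud and hub on the sloped T-slot rail of a print bench

### The arm

A 6-joint arm with a two-finger parallel gripper is mounted at the origin on the work surface. World frame = base frame: x ahead of the robot, y to its left, z up, the work surface at z = 0. Lengths are in mm, angles in rad, forces in N, time in s.
With the tool pointing down it reaches from about 350 to 775 mm from the base axis. Payload 7.3 kg.
Tool frame: the origin (TCP) lies between the finger pads; the fingertips stand 17 mm ahead of it and the grasp point (between the pads) lies 2 mm behind it; z points along the fingers, y is the direction in which the jaws open and shut (so a half turn about z gives the same grasp; the last joint's range is limited). The gripper opens to 92 mm and grips with 3 to 60 N. Pads are 19 mm wide; open, the fingers measure 130 mm over their backs; the gripper's body (75 mm by 190 mm) begins 47 mm behind the grasp point.
Start: joints at [1.013, 0.342, 1.524, -0, 1.275, -0.146], TCP at [210.123, 481.136, 243.741] pointing down, gripper open.
Joint ranges: [-2.53, 2.53], [-0.77, 2.02], [0.04, 2.7], [-1, 4.14], [0.28, 2.66], [-3.11, 3.11]. Speed limits (rad/s): [2.57, 2.57, 3.14, 3.14, 3.14, 3.14].

### API

Orientations are given as [roll, pitch, yaw] about the fixed x, y, z axes, in that order (R = Rz(yaw) Ry(pitch) Rx(roll)).
In Python, from plant import get_obs, capture, get_calibration, close_job gives the robot as it stands.
- The arm moves only by the tool carry_out, never from a script. Its argument "moves" is one flat list of numbers, 7 for each row, row after row: the shift along the tool's x, y, z normalised to -1 to 1, where 1 is 40 cm, then the turn, a rotation vector about the tool's x, y, z normalised to -1 to 1, where 1 is 30 degrees, then the opening, from 0 (shut) to 1 (fully open). A call has exactly 8 rows; each row is the pose to reach, as a shift and turn from the pose measured when the call began, along the tool's axes at that moment; what a row does not reach only later rows make up. A row lasts 1/10 s, in which the tool goes at most 50 mm and 8.59 degrees, less where a joint would pass 70% of its speed; a pose out of reach is approached as far as the arm can. A call with a number of a shift or a turn outside -1 to 1 is refused whole. A call with a gripper value outside its range is refused whole. The fingers move at their own pace and stop on an object; the grip force is fixed at half the most. Time passes only in rows, so rows that repeat a pose let the fingers close, or fill a call up. It gives the time, the measured TCP pose, the force and the opening at its end, in the units of the state.
- get_obs(): the state, without advancing time (a new reading comes with each control period).
- capture(name): name is "side" or "top" or "wrist"; returns the picture (400x640x3 uint8, red, green, blue); there is no depth.
- get_calibration(name): a dict with "vfov" (degrees; the focal length in pixels is half the picture's height over the tangent of half this angle, whatever the lens; pixels are square), "cx", "cy" (the principal point, pixels), "cam_to_world" (4x4, takes a point from camera to world coordinates). Camera axes: x right, y up, looking along -z (the intrinsics and any distortion apply to the point x, -y, -z); pixel columns grow to the right and rows downward; lengths in mm; the calibration is good to about 2 mm. A picture is of the moment at which its call begins: read the wrist's pose just before it. get_calibration takes no time and is no camera call; for the wrist camera it gives the pose at the moment of the call.
- close_job(): hands the job in, once; it reports no verdict.
The state is a dict: "time": time; "joint_positions": joint angles; "dq": joint speeds; "tau": joint torques, N m; "tool_pos": TCP position; "tcp_rot": TCP orientation; "contact_force": force on the tool from outside, world axes, zero at the start; "moment": the same for the moment, N m; "grip_width": finger opening in mm.
Only numpy, scipy, OpenCV 4.12 (cv2) and the standard library are available. Lean on these libraries where they do the work, as an engineer would, in place of code of your own. Each camera call takes 0.05 s, during which the arm holds its last target.

### The job

Fit the spare spool holder: lower the T-head of the orange-gripped stud into the yellow-edged pocket in the middle of the sloped rail, slide it along the slot to the end marked by the green pointer, and give it a quarter turn so that its head locks across the slot. Then slip the blue hub over the stud until it sits down squarely on the stud's collar, and let go. Leave the other things on the bench where they are.

Things in the scene. Friction and masses are not known exactly. Their poses are not given: they have to be found in the camera images.
- plate: Sloped T-slot rail: fixed metal plate 250 (y) x 100 mm (x), 33 mm thick. Origin: centre of its top face, 85 mm above the bench. z: normal of the face, leaning 25 degrees from vertical towards the robot; x: up the slope; y: along the slot, which runs through the origin. Slot mouth 18 mm wide, lips 8 mm thick, mouth ends 84 mm either side of the origin. Frame of all slot figures.
- pocket (a point): Centre of the pocket, at the plate's origin: the mouth is wider here, 32 mm (plate x) by 58 mm (plate y), edged yellow, tapering over 8 mm into the mouth at both ends. Only here does the stud's head pass, long side along y. Below, the channel is 17 mm high and 32 mm wide, too narrow to turn the head, except 45 to 105 mm either side of the pocket's centre, where it is 60 mm wide.
- station (a point): Where the origin of the locked stud belongs: 22 mm below the plate's face, mid-slot, 75 mm from the pocket along the plate's + or - y, beside the green pointer (20 x 24 mm block on the rail's high edge). The stud's neck meets the slot's end 3 mm farther. This point's own axes are not those of the sloped plate.
- fitted: A finished holder (white hub 60 mm across over a black stud), fixed at the end of the slot without the pointer, 75 mm from the pocket; it stands 80 mm out of the plate's face along its normal. Its origin lies at bench height in the stand below it.
- caddy: Grey block 110 (x) by 75 (y) by 45 mm tall, fixed, with a rectangular well 54 by 30 mm, 30 mm deep, in its top, holding the stud upright. Origin: centre of its underside.
- stud: Loose, 102 mm long, 0.2 kg, upright in the caddy. Origin: underside of its T-head; z up the stud, x along the head. Upwards: steel head 48 (x) x 24 (y) x 10 mm; neck 12 mm across, to 22 mm; collar 44 mm across, 22 to 28 mm, which rests on the caddy's or plate's face, the head then hanging 4 mm below the lips; orange grip blade 26 (x) x 12 (y) mm, 28 to 102 mm. Same after half a turn.
- hub: Loose blue hub: plain sleeve 60 mm outside diameter, 36 mm bore through it, 64 mm tall, 0.14 kg, standing on the bench. Origin: centre of its underside, z along its axis. Seated on the stud, its origin lies 28 mm above the stud's origin along the stud, and the grip blade stands 10 mm out of its top.
- bottle: Bystander: white cleaning bottle, blue cap, 64 mm across, 170 mm tall. Origin: centre of its underside.
- jar: Bystander: yellow jar with red cap, 48 mm across, 90 mm tall. Origin: centre of its underside.
- scraper: Bystander: print scraper lying on the bench, 200 mm long along its x axis. Origin: its middle, on the underside.
- bracket: Bystander: white L-shaped printed bracket, 60 x 35 mm, 53 mm tall. Origin: centre of its underside.
- gauge: Bystander: red stepped test print, 50 x 30 mm, 28 mm tall. Origin: centre of its underside.
There are look-alikes about, which are no part of the job. There is more than one size of the stud; the job needs the largest. There is more than one size of the hub; the job needs the smaller.

How it is judged (in metres and radians):
On the way, in this order (a step that is already met when the one before it is completed fails the run):
1. the stud's head is down in the slot through the middle pocket, the stud square to the rail (z of stud in the frame of plate between -0.027 and -0.017 m and angle between the z axis of stud and the z axis of plate, either way round below 0.15 rad and y of stud in the frame of plate between -0.015 and 0.015 m), for 0.05 s.
2. the stud has been slid, still unturned (head within 0.35 rad of the slot's direction), to within 12 mm of the place by the green pointer (z of stud in the frame of plate between -0.027 and -0.017 m and angle between the z axis of stud and the z axis of plate, either way round below 0.15 rad and distance between stud and station below 0.012 m and angle between the x axis of stud and the y axis of plate, either way round below 0.35 rad), for 0.05 s.
3. the stud is turned a quarter turn there (within 0.30 rad), its head across the slot (z of stud in the frame of plate between -0.027 and -0.017 m and angle between the z axis of stud and the z axis of plate, either way round below 0.15 rad and distance between stud and station below 0.012 m and angle between the x axis of stud and the x axis of plate, either way round below 0.3 rad), for 0.2 s.
4. the hub sits on the collar of the locked stud (all of step 3 and z of hub in the frame of stud between 0.024 and 0.033 m and x of hub in the frame of stud between -0.008 and 0.008 m and y of hub in the frame of stud between -0.01 and 0.01 m and angle between the z axis of hub and the z axis of stud, either way round below 0.12 rad), for 0.2 s.
At the end, for the whole second after the job is handed in: Stud square in the rail (0.15 rad), origin 17 to 27 mm below its face, within 12 mm of the station, head across the slot (0.30 rad); hub over it, origin 24 to 33 mm above the stud's, within 8 mm (x) and 10 mm (y) of its axis, in line (0.12 rad); both at rest (all of step 4 and linear speed of each of stud, hub below 0.02 m/s and angular speed of hub below 0.3 rad/s); the robot touches nothing.
It fails at once if a bystander (bottle, jar, scraper, bracket or gauge) is moved more than 25 mm (distance of any of bottle, jar, scraper, bracket, gauge from where it was at the start of the episode above 0.025 m).
It also fails if it takes over 62 s, if anything falls off the work surface, if the arm or the gripper's body presses on something with over 40 N, if the wrist force passes 120 N, or if a joint passes its speed limit or range.

## Working session

There is one attempt and no reset: what is moved stays moved. The work goes in short steps, Python scripts to look and compute and a tool call to move; the robot and the scene stay as the last step left them, time stands still between calls to the robot, and variables do not carry over. Pictures are saved under pics/ and viewed, and the job is handed in when it is done.

Besides the shell and the picture viewer there is one more tool, called by a JSON object that holds its "api" and its "payload". carry_out: Moves the arm, as the interface text tells. Scaled input: -1 to 1 covers 40 cm each way for a shift and 30 degrees each way for a turn. Its arguments: {"type":"object","properties":{"moves":{"type":"array","items":{"type":"number"}}},"required":["moves"]}

```bash
ls; mkdir -p pics
python3 - <<'E'
from plant import *
import cv2
o=get_obs();print(o)
for n in ("side","top","wrist"):
    c=get_calibration(n);print(n,c)
    im=capture(n);cv2.imwrite(f"pics/{n}0.png",im[:,:,::-1])
E
```

```text
pics
{'time': 0.0, 'joint_positions': array([ 1.01302160e+00,  3.42694476e-01,  1.52503605e+00, -2.08713090e-07,
        1.27539272e+00, -1.46006452e-01]), 'dq': array([-0.00010507, -0.0002897 , -0.00075387,  0.00010818, -0.0014726 ,
        0.00089718]), 'tau': array([-2.72114776e-03, -4.31243491e+01, -2.44216651e+01,  7.14393798e-02,
        5.62579965e-02, -1.27126186e-04]), 'tool_pos': array([209.89563733, 480.79159609, 243.05296312]), 'tcp_rot': array([-3.14007832e+00, -2.22485311e-04,  2.72982427e+00]), 'contact_force': array([0.30377794, 0.16614785, 0.78987969]), 'moment': array([-0.0129313 , -0.02712892,  0.00876719]), 'grip_width': 91.73529328833642}
side {'vfov': 50.87017558970369, 'cx': 316.40907780866803, 'cy': 189.92753697181934, 'cam_to_world': array([[ 9.14835995e-01,  2.65546864e-01, -3.04236693e-01,
         1.78319040e+02],
       [-4.03538195e-01,  5.72729993e-01, -7.13538562e-01,
        -8.14399836e+02],
       [-1.52324485e-02,  7.75541887e-01,  6.31112315e-01,
         7.69534574e+02],
       [ 0.00000000e+00,  0.00000000e+00,  0.00000000e+00,
         1.000000
[... 196 characters left out ...]
       [-9.99591477e-01,  2.63901088e-02, -1.09745581e-02,
        -2.94547606e+01],
       [-7.11258143e-03,  1.42214460e-01,  9.89810314e-01,
         1.09419257e+03],
       [ 0.00000000e+00,  0.00000000e+00,  0.00000000e+00,
         1.00000000e+00]])}
wrist {'vfov': 66.13658547675969, 'cx': 320.27372294200507, 'cy': 199.91541828467768, 'cam_to_world': array([[ 3.99863974e-01, -8.87265236e-01, -2.29933042e-01,
         1.47548454e+02],
       [ 9.16572977e-01,  3.86620595e-01,  1.02071019e-01,
         5.08667944e+02],
       [-1.66721746e-03, -2.51564936e-01,  9.67838986e-01,
         3.83261319e+02],
       [ 0.00000000e+00,  0.00000000e+00,  0.00000000e+00,
         1.00000000e+00]])}
```

View pics/side0.png

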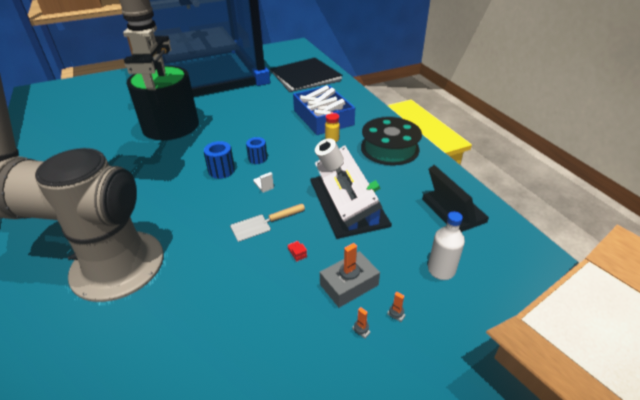

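View pics/top0.png

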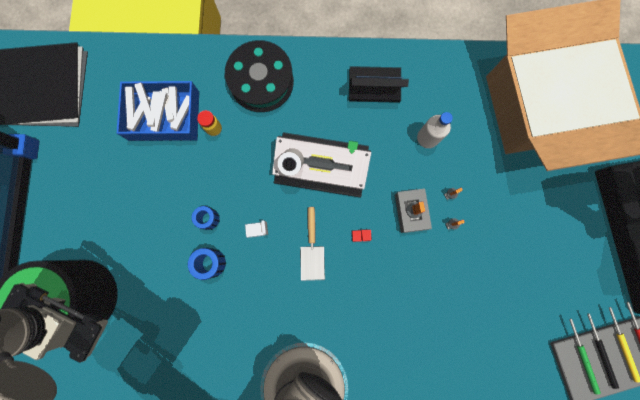

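View pics/wrist0.png

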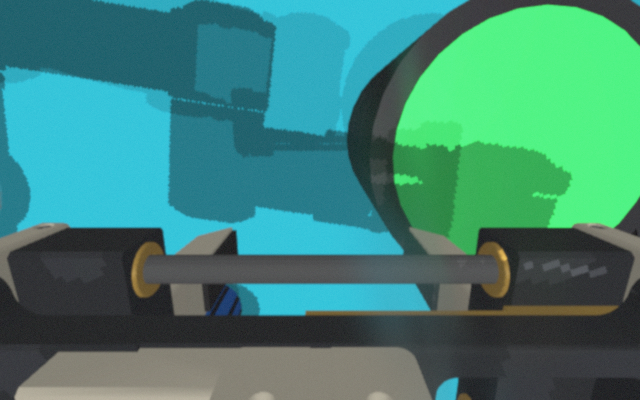

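Top view: the candidate studs are the one in the caddy (418,208) and two small loose ones at (455,192) and (456,224). The hub candidates are at (204,216) and (206,263). The rail is around (322,163), with the green pointer at (352,146). I'll check these in enlarged crops.

```bash
cat > h.py <<'E'
import numpy as np, cv2
from scipy.spatial.transform import Rotation as R
from plant import *
def cal(n):
    c=get_calibration(n); f=200/np.tan(np.radians(c['vfov'])/2); return f,c['cx'],c['cy'],np.array(c['cam_to_world'])
def ray(n,uv,c=None):
    f,cx,cy,T=c or cal(n); d=T[:3,:3]@np.array([(uv[0]-cx)/f,-(uv[1]-cy)/f,-1]); return T[:3,3],d/np.linalg.norm(d)
def onz(n,uv,z,c=None):
    o,d=ray(n,uv,c); return o+d*(z-o[2])/d[2]
def tri(*obs):
    A=np.zeros((3,3));b=np.zeros(3)
    for o in obs:
        n,uv=o[:2]; o_,d=ray(n,uv,*o[2:]); P=np.eye(3)-np.outer(d,d);A+=P;b+=P@o_
    x=np.linalg.solve(A,b); e=[]
    for o in obs:
        o_,d=ray(o[0],o[1],*o[2:]); e.append(np.linalg.norm(np.cross(x-o_,d)))
    return x,np.round(e,1)
def proj(n,p,c=None):
    f,cx,cy,T=c or cal(n); q=T[:3,:3].T@(np.asarray(p,float)-T[:3,3]); return np.array([cx-f*q[0]/q[2], cy+f*q[1]/q[2]])
E
python3 - <<'E'
import cv2,numpy as np
t=cv2.imread('pics/top0.png');s=cv2.imread('pics/side0.png')
def cr(im,x,y,w,h,k): return cv2.resize(im[y:y+h,x:x+w],None,fx=k,fy=k,interpolation=cv2.INTER_CUBIC)
cv2.imwrite('pics/c1.png',np.vstack([cr(t,260,125,130,80,6)]))
cv2.imwrite('pics/c2.png',cr(t,390,180,90,60,8))
cv2.imwrite('pics/c3.png',cr(s,300,130,100,110,5))
cv2.imwrite('pics/c4.png',cr(s,310,235,110,105,5))
cv2.imwrite('pics/c5.png',np.hstack([cr(t,180,195,55,90,6),cr(s,195,125,80,90,6)[:, :470]]))
E
```

```text
(no output)
```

View pics/c1.png

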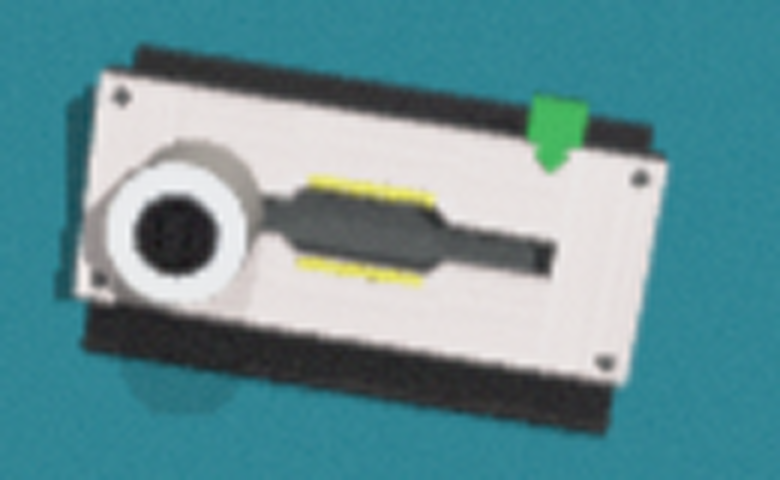

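View pics/c2.png

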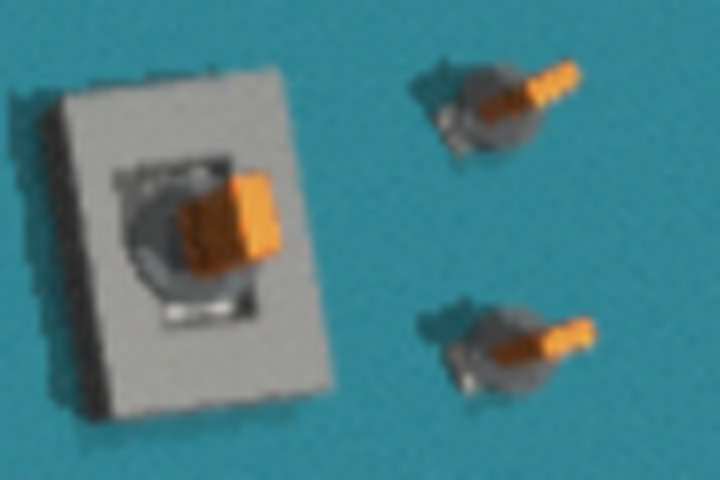

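View pics/c3.png

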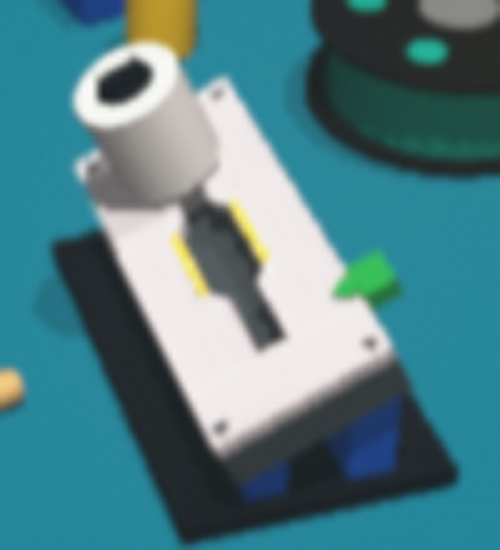

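View pics/c4.png

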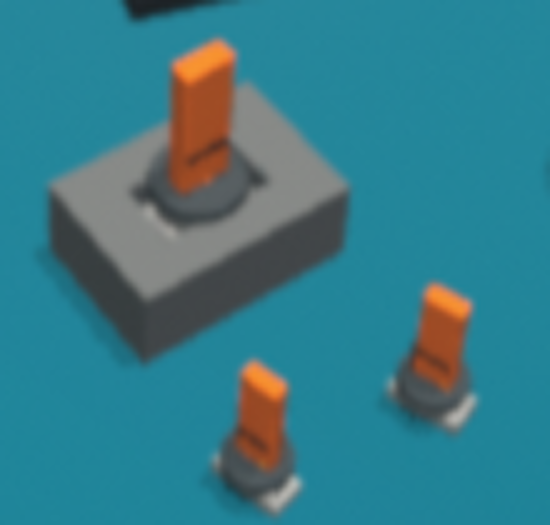

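View pics/c5.png

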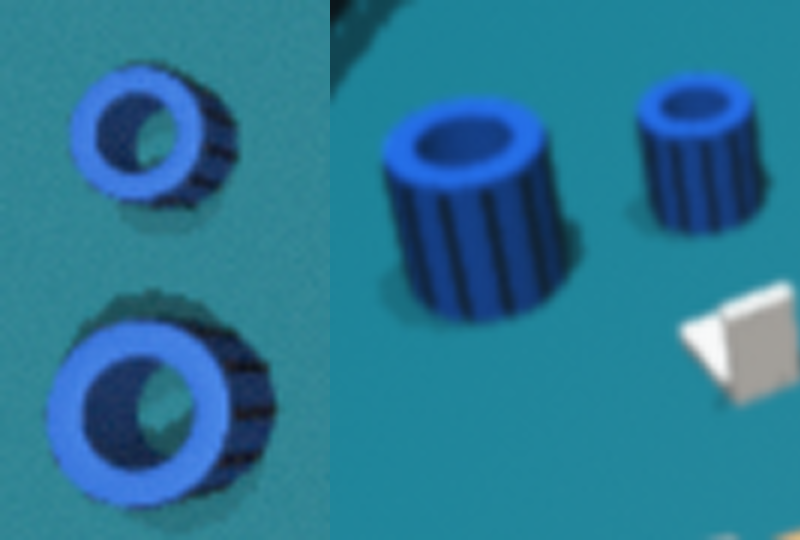

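The crops confirm both picks. The stud is the large one in the caddy; the two loose ones are clearly smaller. The hub is the smaller one at top (204,216). The pointer is at the world −y end, so the station is at plate y = −75 mm. Next come the measurements.

Run:
```python
from h import *
np.set_printoptions(precision=1,suppress=True)
ims={n:cv2.imread(f'pics/{n}0.png') for n in('top','side')}
def comps(n,lo,hi,amin=4,roi=None):
    h=cv2.cvtColor(ims[n],cv2.COLOR_BGR2HSV); m=cv2.inRange(h,lo,hi)
    cs,_=cv2.findContours(m,cv2.RETR_EXTERNAL,cv2.CHAIN_APPROX_NONE)
    for c in cs:
        if cv2.contourArea(c)>=amin:
            r=cv2.minAreaRect(c); print(n,np.array(r[0]),np.array(r[1]),round(r[2],1),cv2.contourArea(c))
print('orange bright');comps('top',(5,150,200),(20,255,255)); comps('side',(5,150,200),(20,255,255))
print('yellow');comps('top',(22,150,120),(32,255,255),3); comps('side',(22,150,120),(32,255,255),3)
print('green');comps('top',(55,120,100),(70,255,255)); comps('side',(50,120,80),(70,255,255))
print('blue top');comps('top',(104,150,170),(120,255,255),20); comps('side',(104,150,170),(120,255,255),20)
# plate corners
o=-.4
top=[(260+x/6+o,125+y/6+o) for x,y in[(103,70),(668,160),(627,385),(76,297)]]
side=[(300+x/5+o,130+y/5+o) for x,y in[(222,78),(395,355),(222,450),(78,165)]]
P=[]
for a,b in zip(top,side):
    p,e=tri(('top',a),('side',b));print(p,e);P.append(p)
P=np.array(P);print('cen',P.mean(0)); print([np.linalg.norm(P[i]-P[(i+1)%4]) for i in range(4)])
x=(P[0]+P[1]-P[2]-P[3]);x/=np.linalg.norm(x);y=P[0]+P[3]-P[1]-P[2];y/=np.linalg.norm(y);print(x*100,y*100,np.degrees(np.arctan2(-y[0],y[1])),'tilt',np.degrees(np.arcsin(x[2])))
a=np.array([257,215])/8+[390,180]+o;b=np.array([203,62])/5+[310,235]+o
print('stud top',tri(('top',a),('side',b)),onz('top',a,125),onz('side',b,125))
```

```text
orange bright
top [460.4 221.7] [2.2 5.4] 71.6 8.0
top [421.6 206.4] [9.7 3.9] 76.0 27.5
top [458.5 190. ] [2.2 5.4] 63.4 8.5
side [362.5 311. ] [8.  3.3] 33.7 21.0
side [399.1 295.3] [7.6 3.1] 26.6 17.0
side [350.2 247.4] [ 4.5 10.7] 63.4 37.5
yellow
top [628.9 357.8] [50.4  5.9] 69.4 239.5
top [213.1 127.8] [13.4 15.2] 53.1 111.5
top [210.5  16. ] [32. 17.] 90.0 415.5
top [136.  16.] [ 32. 132.] 90.0 4010.5
side [331.5 131.5] [12.4 16.1] 4.8 156.0
side [429.9 126.1] [90.4 21.9] 38.0 1580.5
green
top [589.1 370. ] [50.1  5.3] 70.1 214.5
top [ 63.9 311.7] [6.7 1.3] 26.6 5.0
top [ 30.6 284.4] [34.4 69.2] 78.9 1058.5
top [352.5 147. ] [10.  9.] 90.0 63.5
side [373.  186.5] [7.8 9.2] 45.0 45.0
side [156.5  86. ] [2.1 3.5] 45.0 6.0
side [138.  81.] [14. 14.] 90.0 142.0
side [167.5  75. ] [16. 31.] 90.0 321.0
blue top
top [202.5 264. ] [30. 29.] 90.0 690.0
top [202.5 216.5] [21. 21.] 90.0 351.5
top [ 18.7 143.6] [ 9.6 20.2] 7.6 106.0
top [446.3 117.3] [10.6  9.9] 45.0 83.5
top [154. 107.] [52. 74.] 90.0 3631.0
side [455.  216.5] [ 9. 12.] 90.0 89.0
side [216.9 148.4] [14.5 26.7] 78.7 281.5
side [255. 142.] [10. 18.] 90.0 141.5
side [261.1  71.1] [ 3.3 12.4] 74.7 22.5
[652.6  87.7 106.7] [0.8 0.8]
[ 621.1 -160.   101.1] [0.2 0.2]
[ 530.6 -148.5   62.6] [3.2 3.2]
[563.3  99.6  63.8] [2.5 2.5]
cen [591.9 -30.3  83.5]
[np.float64(249.72082298218746), np.float64(98.95162347616724), np.float64(250.21567367011323), np.float64(99.76004568194087)]
[ 90.5 -11.8  40.9] [12.8 99.2  1.4] -7.369928822192727 tilt 24.166241541591265
stud top (array([ 477. , -285.3,  122.9]), array([0.9, 0.9])) [ 475.9 -284.5  125. ] [ 476.9 -287.1  125. ]
```

Plate centre is (592, −30, 83.5), against the 85 mm it should be. The sides come out 250 × 99 and the tilt 24.2°, so they agree with the description. The stud top is (476.5, −285.5) at 123 mm, against 125 expected. Next I get the caddy yaw and hub position, then move.

```bash
cat >> h.py <<'E'
def pose():
    o=get_obs(); return np.array(o['tool_pos']),R.from_euler('xyz',o['tcp_rot']),o
def plan(p,Rt):
    tp,tr,o=pose(); d=tr.inv().apply(np.asarray(p)-tp); r=(tr.inv()*Rt).as_rotvec(degrees=True)
    print('shift',np.round(d/400,4),'turn',np.round(r/30,3),'| mm',np.round(d,1),'deg',np.round(r,1)); 
def down(yaw): return R.from_euler('xyz',[180,0,yaw],degrees=True)
E
python3 - <<'E'
from h import *
np.set_printoptions(precision=2,suppress=True)
o=-.4
q=[np.array(c)/8+[390,180]+o for c in[(62,95),(283,70),(333,388),(110,418)]]
C=np.array([onz('top',u,45) for u in q]);print(C, C.mean(0),[np.linalg.norm(C[i]-C[(i+1)%4]) for i in range(4)])
d=C[0]+C[1]-C[2]-C[3];print('yaw',np.degrees(np.arctan2(d[1],d[0])));d=C[0]+C[3]-C[1]-C[2];print('yaw2',np.degrees(np.arctan2(d[1],d[0]))-90)
for u in[(202.5,216.5)]: print('hub',onz('top',u,64),onz('side',(255,142),64),tri(('top',u),('side',(255,142))))
print('hubdia',21/390*1094)
tp,tr,_=pose();print('tcp in wrist',proj('wrist',tp),proj('wrist',tp+[0,0,-100]))
plan([420,60,275],down(172))
E
```

```text
[[ 525.47 -239.86   45.  ]
 [ 536.08 -314.94   45.  ]
 [ 428.36 -330.35   45.  ]
 [ 416.28 -255.68   45.  ]] [ 476.55 -285.21   45.  ] [np.float64(75.81735051842494), np.float64(108.8115551079053), np.float64(75.63485134118682), np.float64(110.3224842969285)]
yaw 8.193959330104471
yaw2 8.615447410984487
hub [441.28 280.64  64.  ] [440.57 279.13  64.  ] (array([441.22, 281.06,  62.74]), array([0.2, 0.2]))
hubdia 58.90769230769231
tcp in wrist [319.61 261.95] [320.05 206.94]
shift [-0.9  -0.75 -0.08] turn [-0.   -0.   -0.52] | mm [-360.9 -301.7  -31.5] deg [ -0.1  -0.  -15.6]
```

{"api": "carry_out", "payload": {"moves": [-0.1,-0.08,-0.08,0,0,-0.1,1,-0.9,-0.75,-0.08,0,0,-0.52,1,-0.9,-0.75,-0.08,0,0,-0.52,1,-0.9,-0.75,-0.08,0,0,-0.52,1,-0.9,-0.75,-0.08,0,0,-0.52,1,-0.9,-0.75,-0.08,0,0,-0.52,1,-0.9,-0.75,-0.08,0,0,-0.52,1,-0.9,-0.75,-0.08,0,0,-0.52,1]}}

```text
time: 0.95
tool_pos: [384.0, 132.6, 274.5]
tcp_rot: [-3.141, -0.0, 3.002]
contact_force: [0.6, 0.7, 0.5]
grip_width: 91.8
```

Run:
```python
from h import *
plan([476.5,-285.3,250],down(188.4))
```

```text
shift [-0.3741 -1.0025  0.0621] turn [-0.002 -0.001 -0.546] | mm [-149.7 -401.    24.8] deg [ -0.   -0.  -16.4]
```

{"api": "carry_out", "payload": {"moves": [-0.374,-1,0.06,0,0,-0.546,1,-0.374,-1,0.06,0,0,-0.546,1,-0.374,-1,0.06,0,0,-0.546,1,-0.374,-1,0.06,0,0,-0.546,1,-0.374,-1,0.06,0,0,-0.546,1,-0.374,-1,0.06,0,0,-0.546,1,-0.374,-1,0.06,0,0,-0.546,1,-0.374,-1,0.06,0,0,-0.546,1]}}

```text
time: 1.75
tool_pos: [466.0, -238.4, 253.2]
tcp_rot: [-3.141, -0.0, -2.996]
contact_force: [1.0, 0.2, 0.5]
grip_width: 91.8
```

Run:
```python
from h import *
plan([476.5,-285.3,200],down(188.4))
```

```text
shift [-0.009  -0.1197  0.1331] turn [-0.001 -0.001 -0.001] | mm [ -3.6 -47.9  53.3] deg [-0. -0. -0.]
```

{"api": "carry_out", "payload": {"moves": [-0.009,-0.12,0.133,0,0,0,1,-0.009,-0.12,0.133,0,0,0,1,-0.009,-0.12,0.133,0,0,0,1,-0.009,-0.12,0.133,0,0,0,1,-0.009,-0.12,0.133,0,0,0,1,-0.009,-0.12,0.133,0,0,0,1,-0.009,-0.12,0.133,0,0,0,1,-0.009,-0.12,0.133,0,0,0,1]}}

```text
time: 2.55
tool_pos: [476.7, -285.0, 200.8]
tcp_rot: [-3.14, 0.0, -2.995]
contact_force: [-0.4, 0.1, -0.2]
grip_width: 91.7
```

Run:
```python
from h import *
np.set_printoptions(precision=1,suppress=True)
c=cal('wrist');im=capture('wrist');cv2.imwrite('pics/w1.png',im[:,:,::-1])
print(proj('wrist',[476.5,-285.3,125],c))
plan([476.5,-285.3,106],down(188.4))
```

```text
[319.  215.1]
shift [ 0.  -0.   0.2] turn [-0.  0.  0.] | mm [ 0.2 -0.1 94.6] deg [-0.1  0.   0. ]
```

View pics/w1.png

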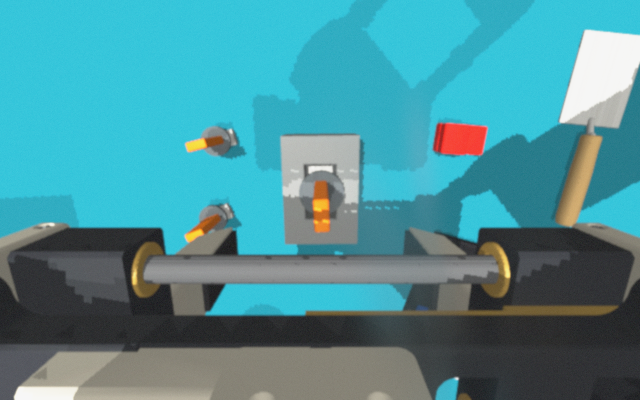

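The wrist view shows the blade top at (320,215), against a prediction of (319,215), and aligned with the jaws. I'll descend and grasp.

{"api": "carry_out", "payload": {"moves": [0,0,0.08,0,0,0,1,0,0,0.14,0,0,0,1,0,0,0.19,0,0,0,1,0,0,0.236,0,0,0,1,0,0,0.236,0,0,0,0.5,0,0,0.236,0,0,0,0,0,0,0.236,0,0,0,0,0,0,0.236,0,0,0,0]}}

```text
time: 3.4
tool_pos: [477.2, -285.6, 107.4]
tcp_rot: [-3.139, 0.002, -2.995]
contact_force: [-0.3, -0.2, 0.9]
grip_width: 64.1
```

{"api": "carry_out", "payload": {"moves": [0,0,0,0,0,0,0,0,0,0,0,0,0,0,0,0,0,0,0,0,0,0,0,0,0,0,0,0,0,0,0,0,0,0,0,0,0,0,0,0,0,0,0,0,0,0,0,0,0,0,0,0,0,0,0,0]}}

```text
time: 4.2
tool_pos: [477.1, -285.4, 107.2]
tcp_rot: [-3.139, 0.001, -2.995]
contact_force: [0.8, -0.3, -1.3]
grip_width: 12.0
```

Run:
```python
from h import *
c=cal('wrist');im=capture('wrist');cv2.imwrite('pics/w2.png',im[:,:,::-1])
print(get_obs())
```

```text
{'time': 4.25, 'joint_positions': array([-6.76626366e-01,  5.38933356e-01,  1.61925705e+00, -6.99369198e-04,
        9.80937156e-01, -2.39373988e+00]), 'dq': array([-1.91305819e-04,  2.61543666e-04, -7.09819412e-05, -1.35818430e-03,
       -4.66313160e-04,  2.10203483e-05]), 'tau': array([-1.45096206e-01, -4.96319783e+01, -2.07809758e+01, -1.60111967e-01,
       -4.63365193e-02, -2.26753727e-03]), 'tool_pos': array([ 477.1349763 , -285.42227621,  107.19147052]), 'tcp_rot': array([-3.13938955e+00,  1.24954608e-03, -2.99488578e+00]), 'contact_force': array([ 1.22286196,  0.57572708, -0.46646184]), 'moment': array([ 0.177342  ,  0.07323546, -0.03427442]), 'grip_width': 11.818126757334461}
```

View pics/w2.png

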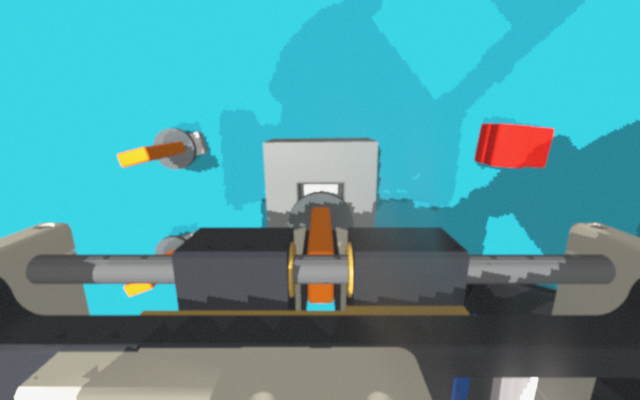

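Grasped: width 12 mm, TCP 84 mm above the stud origin. I'll lift straight up, then swing over the pocket.

{"api": "carry_out", "payload": {"moves": [0,0,-0.1,0,0,0,0,0,0,-0.2,0,0,0,0,0,0,-0.3,0,0,0,0,0,0,-0.4,0,0,0,0,0,0,-0.4,0,0,0.3,0,0,0,-0.4,0,0,0.6,0,0,0,-0.4,0,0,0.9,0,0,0,-0.4,0,0,0.9,0]}}

```text
time: 5.05
tool_pos: [476.6, -285.0, 266.8]
tcp_rot: [-3.14, 0.001, 2.815]
contact_force: [-0.3, -0.9, -2.9]
grip_width: 11.8
```

```bash
cat >> h.py <<'E'
PC=np.array([592,-30.3,85.]); PSI=-7.4
def plate():
    Rp=R.from_euler('z',PSI,degrees=True)*R.from_euler('y',-25,degrees=True); return PC,Rp
def tool_on_plate(x,y,h,turn=0):
    "TCP at plate coords; turn deg about plate z from tool x=+plate y"
    c,Rp=plate(); Rt=R.from_matrix(np.column_stack([[0,1,0],[1,0,0],[0,0,-1]]))
    return c+Rp.apply([x,y,h]), Rp*R.from_euler('z',turn,degrees=True)*Rt
def inplate(v): c,Rp=plate(); return Rp.inv().apply(np.asarray(v)-c)
def status():
    tp,tr,o=pose(); c,Rp=plate(); t=inplate(tp); s=tp+tr.apply([0,0,84.2])
    M=(Rp.inv()*tr).as_matrix()
    print('t',round(o['time'],2),'tcp in plate',np.round(t,1),'stud in plate',np.round(inplate(s),1),'tilt',np.round(np.degrees(np.arccos(-M[2,2])),2),'toolx yaw in plate',np.round(np.degrees(np.arctan2(M[1,0],M[0,0])),1),'F',np.round(Rp.inv().apply(o['contact_force']),1),'M',np.round(o['moment'],2),'w',round(o['grip_width'],1))
E
python3 - <<'E'
from h import *
status()
p,r=tool_on_plate(0,0,130);print(p)
plan([500,-150,260],down(100))
plan(p,r)
E
```

```text
t 5.05 tcp in plate [   2.9 -267.4  199.3] stud in plate [ -32.6 -267.5  122.9] tilt 24.94 toolx yaw in plate 167.5 F [-1.4 -1.  -2.5] M [ 0.06  0.06 -0.03] w 11.8
[537.51721543 -23.22392175 202.82001231]
shift [0.053  0.3384 0.0166] turn [-1.000e-03  3.000e-03  2.043e+00] | mm [ 21.2 135.3   6.6] deg [-0.   0.1 61.3]
shift [0.0661 0.6688 0.1592] turn [-0.697 -0.568  2.579] | mm [ 26.4 267.5  63.7] deg [-20.9 -17.   77.4]
```

{"api": "carry_out", "payload": {"moves": [0.01,0.08,0,0,0,0.28,0,0.02,0.16,0,0,0,0.56,0,0.03,0.24,0,0,0,0.84,0,0.04,0.32,0,0,0,1,0,0.05,0.34,0,0,0,1,0,0.05,0.34,0,0,0,1,0,0.05,0.34,0,0,0,1,0,0.05,0.34,0,0,0,1,0]}}

```text
time: 5.85
tool_pos: [501.2, -150.9, 266.5]
tcp_rot: [-3.141, 0.002, 2.291]
contact_force: [-0.5, 0.0, -3.3]
grip_width: 11.6
```

Run:
```python
from h import *
status()
p,r=tool_on_plate(0,0,150)
plan(p,r)
```

```text
t 5.85 tcp in plate [   9.2 -131.3  196. ] stud in plate [ -26.3 -131.4  119.7] tilt 24.94 toolx yaw in plate 135.9 F [-1.9 -0.  -2.8] M [ 0.01 -0.01 -0.08] w 11.6
shift [0.1961 0.2649 0.1134] turn [-0.782 -0.35   1.597] | mm [ 78.4 106.   45.4] deg [-23.5 -10.5  47.9]
```

{"api": "carry_out", "payload": {"moves": [0.02,0.03,0,-0.12,-0.05,0.24,0,0.05,0.06,0.02,-0.24,-0.1,0.48,0,0.07,0.1,0.03,-0.36,-0.16,0.72,0,0.09,0.13,0.05,-0.48,-0.21,0.96,0,0.1,0.15,0.06,-0.49,-0.22,1,0,0.1,0.15,0.06,-0.49,-0.22,1,0,0.1,0.15,0.06,-0.49,-0.22,1,0,0.1,0.15,0.06,-0.49,-0.22,1,0]}}

```text
time: 6.65
tool_pos: [520.3, -82.3, 242.7]
tcp_rot: [2.866, 0.046, 1.758]
contact_force: [0.8, -0.0, -2.7]
grip_width: 12.2
```

Run:
```python
from h import *
status()
p,r=tool_on_plate(0,0,150)
plan(p,r)
```

```text
t 6.65 tcp in plate [  8.2 -60.8 170.2] stud in plate [ -5.2 -57.2  87.1] tilt 9.52 toolx yaw in plate 107.6 F [-0.4  0.1 -2.8] M [-0.05  0.34  0.02] w 12.2
shift [0.146  0.035  0.0595] turn [-0.291 -0.129  0.598] | mm [58.4 14.  23.8] deg [-8.7 -3.9 17.9]
```

{"api": "carry_out", "payload": {"moves": [0.05,0.01,0.02,-0.1,-0.04,0.2,0,0.1,0.02,0.04,-0.2,-0.09,0.4,0,0.146,0.035,0.06,-0.291,-0.129,0.598,0,0.146,0.035,0.06,-0.291,-0.129,0.598,0,0.146,0.035,0.06,-0.291,-0.129,0.598,0,0.146,0.035,0.06,-0.291,-0.129,0.598,0,0.146,0.035,0.06,-0.291,-0.129,0.598,0,0.146,0.035,0.06,-0.291,-0.129,0.598,0]}}

```text
time: 7.45
tool_pos: [529.5, -23.0, 221.1]
tcp_rot: [2.705, 0.0, 1.441]
contact_force: [0.1, 0.3, -2.2]
grip_width: 12.2
```

Run:
```python
from h import *
status()
p,r=tool_on_plate(0,0,150)
plan(p,r)
c=cal('wrist');im=capture('wrist');cv2.imwrite('pics/w3.png',im[:,:,::-1])
C,Rp=plate()
for q in [(0,0,0),(16,29,0),(-16,29,0),(16,-29,0),(-16,-29,0),(0,-84,0),(50,125,0),(-50,125,0),(50,-125,0),(-50,-125,0)]:
    print(q,np.round(proj('wrist',C+Rp.apply(q),c),1))
np.save('w3cal.npy',np.array([c[0],c[1],c[2],*c[3].ravel()]))
cv2.imwrite('pics/s3.png',capture('side')[:,:,::-1]);cv2.imwrite('pics/t3.png',capture('top')[:,:,::-1])
```

```text
t 7.45 tcp in plate [  0.5  -0.8 149.9] stud in plate [ 0.5 -0.8 65.7] tilt 0.04 toolx yaw in plate 90.0 F [-0.9  0.4 -2.1] M [0.01 0.53 0.01] w 12.2
shift [ 0.002  -0.0013 -0.0002] turn [ 0.     0.001 -0.001] | mm [ 0.8 -0.5 -0.1] deg [ 0.  0. -0.]
(0, 0, 0) [320.8 191.5]
(16, 29, 0) [337.7 161.6]
(-16, 29, 0) [303.9 161.6]
(16, -29, 0) [336.9 219.9]
(-16, -29, 0) [304.7 219.9]
(0, -84, 0) [320.8 270.3]
(50, 125, 0) [378.5  51.1]
(-50, 125, 0) [263.2  51.1]
(50, -125, 0) [367.3 305. ]
(-50, -125, 0) [274.1 305.1]
```

View pics/w3.png

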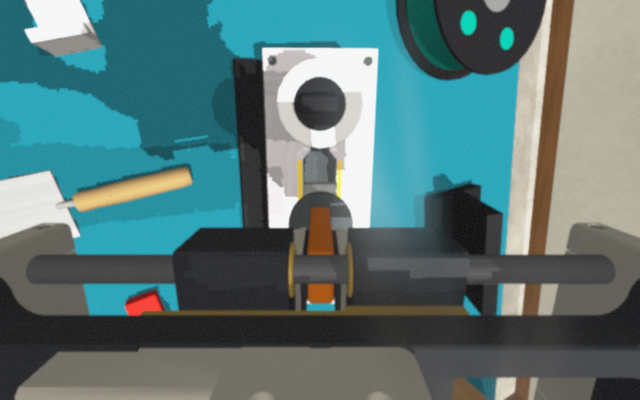

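Run:
```python
import cv2,numpy as np
def cr(f,x,y,w,h,k): return cv2.resize(cv2.imread(f)[y:y+h,x:x+w],None,fx=k,fy=k,interpolation=cv2.INTER_CUBIC)
cv2.imwrite('pics/c6.png',cr('pics/w3.png',250,40,140,110,5)); cv2.imwrite('pics/c6b.png',cr('pics/w3.png',250,140,140,100,5))
cv2.imwrite('pics/c7.png',cr('pics/s3.png',280,60,120,120,5));
```

```text
(no output)
```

View pics/c6.png

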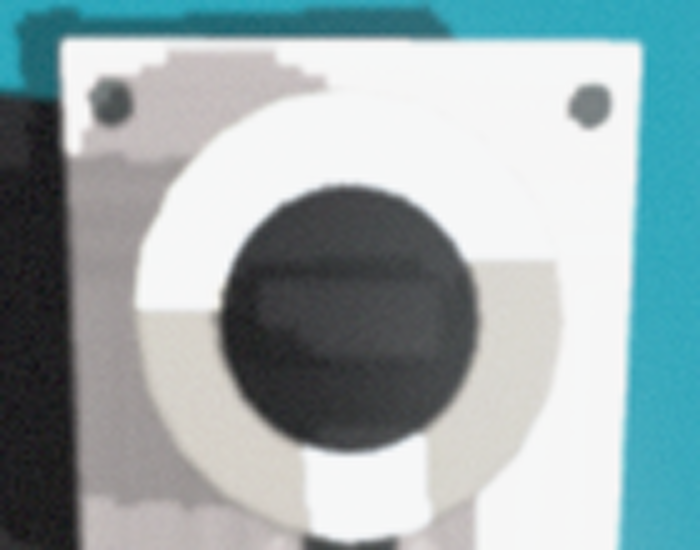

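View pics/c6b.png

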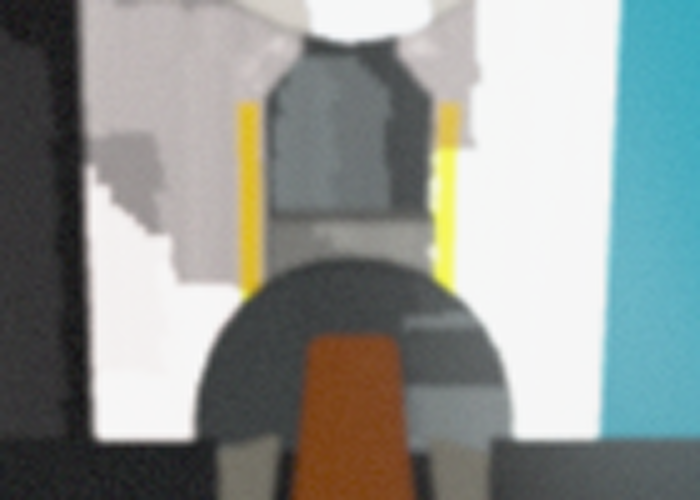

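View pics/c7.png

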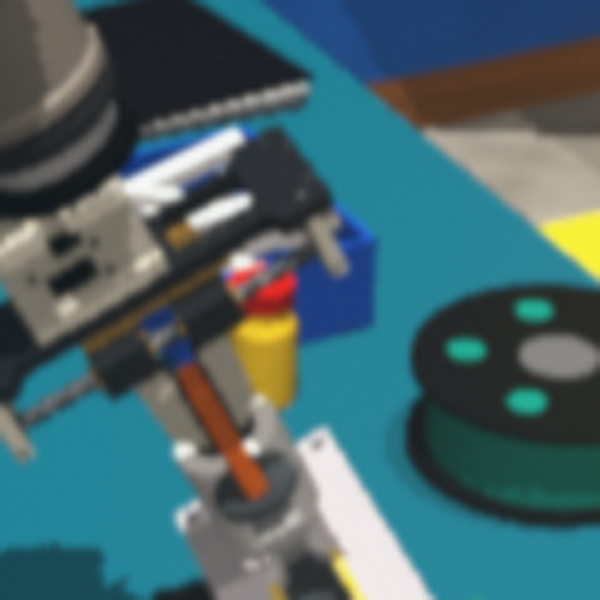

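Run:
```python
from h import *
a=np.load('w3cal.npy');c=(a[0],a[1],a[2],a[3:].reshape(4,4))
C,Rp=plate()
th=np.radians(np.arange(0,360,2))
for z in(22,28):
    P=[proj('wrist',C+Rp.apply([0.5+22*np.cos(t),-.8+22*np.sin(t),65.7+z]),c) for t in th]
    P=np.array(P);print(z,'minrow',P[:,1].min(),'cols',P[:,0].min(),P[:,0].max())
print('fitted top', [np.round(proj('wrist',C+Rp.apply([0,75+d,80]),c),1) for d in(-30,30)])
p,r=tool_on_plate(0,0,150)
for uv in[(261.6,47.2),(377.8,48)]:
    o,d=ray('wrist',uv,c);o=Rp.inv().apply(o-C);d=Rp.inv().apply(d);print(np.round(o-d*o[2]/d[2],1))
for uv in[(302,159.8),(336.8,159.8)]:
    o,d=ray('wrist',uv,c);o=Rp.inv().apply(o-C);d=Rp.inv().apply(d);print(np.round(o-d*o[2]/d[2],1))
```

```text
22 minrow 190.17504840472162 cols 290.1314696885755 353.4944983267375
28 minrow 192.19458058810383 cols 289.29274591345927 354.42994566747035
fitted top [array([321.1, 153.6]), array([321.2,  58.1])]
[-51.3 128.1   0. ]
[ 49.3 127.5   0. ]
[-17.8  30.7   0. ]
[15.1 30.7  0. ]
```

The wrist view shows the plate edges and pocket (yellow inner edges at columns 302 and 337) against the collar (centre column 320.4). Relative to the stud, the plate sits about −1 mm in x and about +2 mm in y from my estimate. I'll correct that and lower.

```bash
sed -i "s/^PC=.*/PSI=-7.4\nPC=np.array([592,-30.3,85.])+(R.from_euler('z',-7.4,degrees=True)*R.from_euler('y',-25,degrees=True)).apply([-1,2.2,0])/" h.py
python3 - <<'E'
from h import *
status()
p,r=tool_on_plate(0,0,88)
plan(p,r)
E
```

```text
t 7.6 tcp in plate [  1.2  -2.6 149.9] stud in plate [ 1.2 -2.6 65.7] tilt 0.02 toolx yaw in plate 90.0 F [-0.7 -0.6 -1.4] M [ 0.02  0.56 -0.04] w 11.6
shift [ 0.0066 -0.0029  0.1547] turn [-0.     0.001 -0.001] | mm [ 2.6 -1.2 61.9] deg [-0.  0. -0.]
```

{"api": "carry_out", "payload": {"moves": [0.0066,-0.003,0.03,0,0,0,0,0.0066,-0.003,0.06,0,0,0,0,0.0066,-0.003,0.09,0,0,0,0,0.0066,-0.003,0.12,0,0,0,0,0.0066,-0.003,0.14,0,0,0,0,0.0066,-0.003,0.154,0,0,0,0,0.0066,-0.003,0.154,0,0,0,0,0.0066,-0.003,0.154,0,0,0,0]}}

```text
time: 8.4
tool_pos: [554.4, -23.2, 164.6]
tcp_rot: [2.705, 0.0, 1.441]
contact_force: [0.2, -0.3, -3.5]
grip_width: 11.5
```

Run:
```python
from h import *
status()
plan(*tool_on_plate(0,0,62))
im=capture('wrist')[:,:,::-1];cv2.imwrite('pics/w4.png',cv2.resize(im[60:310,180:460],None,fx=2.5,fy=2.5))
s=capture('side')[:,:,::-1];cv2.imwrite('pics/s4.png',cv2.resize(s[90:210,270:400],None,fx=5,fy=5))
```

```text
t 8.4 tcp in plate [ 0.1  0.  88.3] stud in plate [ 0.1 -0.   4.1] tilt 0.02 toolx yaw in plate 90.0 F [-1.2 -0.3 -3.2] M [ 0.02  0.53 -0.05] w 11.5
shift [-0.     -0.0001  0.0657] turn [-0.     0.001 -0.001] | mm [-0.  -0.1 26.3] deg [-0.  0. -0.]
```

View pics/w4.png

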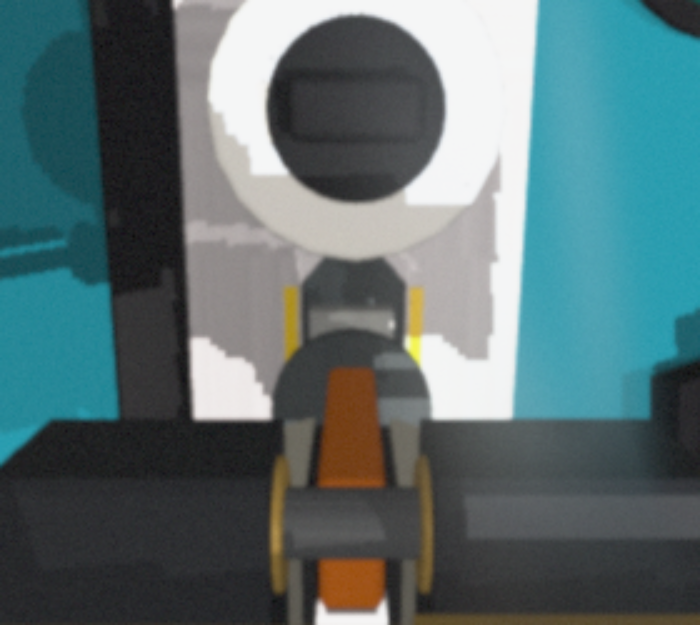

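View pics/s4.png

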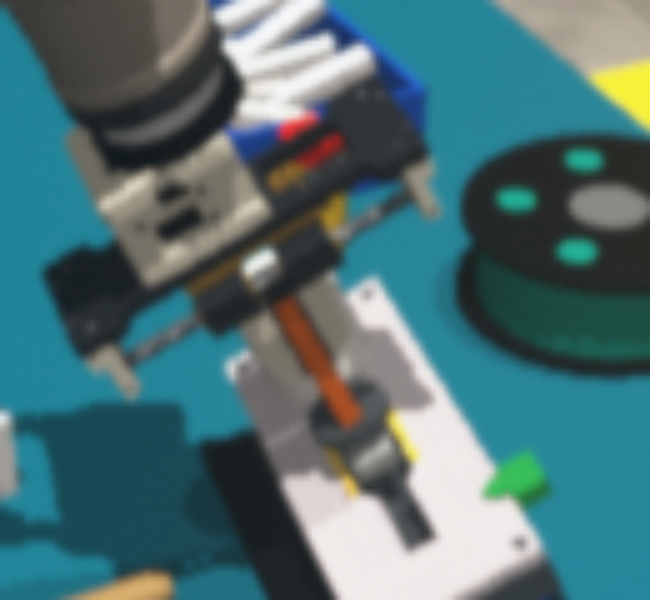

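The head at crop (352,322) sits inside the yellow pocket, which spans columns 303–407. I'll lower in a ramp.

{"api": "carry_out", "payload": {"moves": [0,0,0.012,0,0,0,0,0,0,0.024,0,0,0,0,0,0,0.036,0,0,0,0,0,0,0.044,0,0,0,0,0,0,0.05,0,0,0,0,0,0,0.055,0,0,0,0,0,0,0.058,0,0,0,0,0,0,0.061,0,0,0,0]}}

```text
time: 9.3
tool_pos: [564.8, -24.5, 142.9]
tcp_rot: [2.704, 0.0, 1.441]
contact_force: [-0.4, 0.0, -2.3]
grip_width: 12.1
```

Run:
```python
from h import *
status()
plan(*tool_on_plate(0,0,62))
```

```text
t 9.3 tcp in plate [ 0.4  0.  64.2] stud in plate [  0.4   0.  -20. ] tilt 0.05 toolx yaw in plate 90.0 F [-1.4 -0.  -1.9] M [-0.02  0.53 -0.05] w 12.1
shift [-0.0001 -0.0009  0.0054] turn [ 0.002  0.001 -0.001] | mm [-0.  -0.4  2.2] deg [ 0.  0. -0.]
```

{"api": "carry_out", "payload": {"moves": [0,0,0.001,0,0,0,0,0,0,0.002,0,0,0,0,0,0,0.003,0,0,0,0,0,0,0.004,0,0,0,0,0,0,0.005,0,0,0,0,0,0,0.005,0,0,0,0,0,0,0.005,0,0,0,0,0,0,0.005,0,0,0,0]}}

```text
time: 10.1
tool_pos: [565.6, -24.6, 141.3]
tcp_rot: [2.704, 0.0, 1.441]
contact_force: [-4.1, 0.7, 3.8]
grip_width: 11.7
```

Run:
```python
from h import *
status()
im=capture('wrist')[:,:,::-1];cv2.imwrite('pics/w5.png',cv2.resize(im[60:310,180:460],None,fx=2.5,fy=2.5))
```

```text
t 10.1 tcp in plate [ 0.4  0.1 62.4] stud in plate [  0.5   0.  -21.8] tilt 0.07 toolx yaw in plate 90.0 F [-2.2  0.2  5.2] M [-0.03  0.8  -0.06] w 11.7
```

View pics/w5.png

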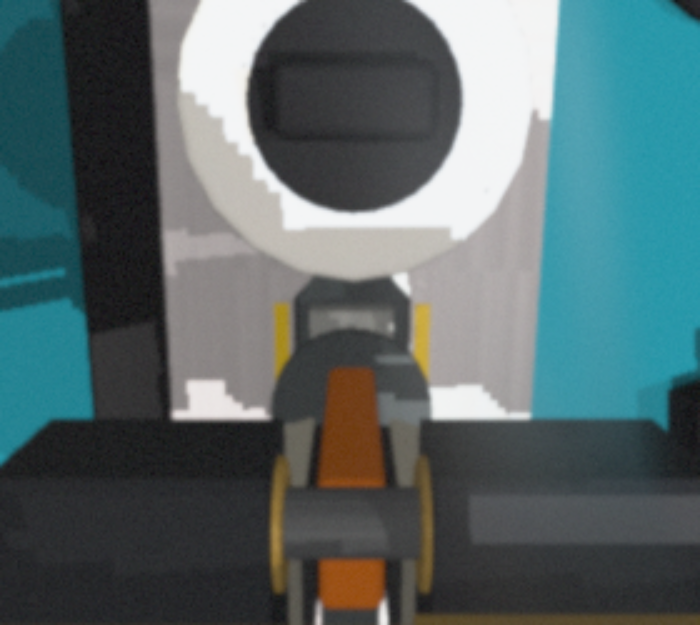

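Contact is about 6 N with the collar seated at nominal −22 mm, and the view shows the collar centred on the pocket. I'll back off 1 mm and slide toward −y, with the tool at −x.

{"api": "carry_out", "payload": {"moves": [0,-0.001,-0.003,0,0,0,0,-0.015,-0.001,-0.003,0,0,0,0,-0.03,-0.001,-0.003,0,0,0,0,-0.045,-0.001,-0.003,0,0,0,0,-0.06,-0.001,-0.003,0,0,0,0,-0.075,-0.001,-0.003,0,0,0,0,-0.09,-0.001,-0.003,0,0,0,0,-0.1,-0.001,-0.003,0,0,0,0]}}

```text
time: 10.95
tool_pos: [559.5, -64.9, 142.3]
tcp_rot: [2.704, 0.0, 1.441]
contact_force: [-0.9, -0.3, -2.5]
grip_width: 11.8
```

Run:
```python
from h import *
status()
plan(*tool_on_plate(0,-75,63))
```

```text
t 10.95 tcp in plate [  0.1 -40.6  63.6] stud in plate [  0.2 -40.7 -20.6] tilt 0.07 toolx yaw in plate 90.0 F [-1.8 -0.4 -1.9] M [0.01 0.59 0.03] w 11.8
shift [-0.0859 -0.0001  0.0016] turn [ 0.002  0.001 -0.001] | mm [-34.4  -0.    0.6] deg [ 0.1  0.  -0. ]
```

{"api": "carry_out", "payload": {"moves": [-0.015,0,0.001,0,0,0,0,-0.03,0,0.001,0,0,0,0,-0.045,0,0.001,0,0,0,0,-0.06,0,0.001,0,0,0,0,-0.075,0,0.001,0,0,0,0,-0.084,0,0.001,0,0,0,0,-0.084,0,0.001,0,0,0,0,-0.084,0,0.001,0,0,0,0]}}

```text
time: 11.75
tool_pos: [555.3, -98.2, 141.9]
tcp_rot: [2.704, 0.0, 1.441]
contact_force: [1.2, 0.4, -3.2]
grip_width: 11.7
```

Run:
```python
from h import *
status()
im=capture('wrist')[:,:,::-1];cv2.imwrite('pics/w6.png',cv2.resize(im[60:310,180:460],None,fx=2.5,fy=2.5))
s=capture('side')[:,:,::-1];cv2.imwrite('pics/s6.png',cv2.resize(s[90:230,270:420],None,fx=5,fy=5))
```

```text
t 11.75 tcp in plate [ -0.  -74.3  63.2] stud in plate [  0.1 -74.3 -21. ] tilt 0.07 toolx yaw in plate 89.9 F [-0.3  0.5 -3.4] M [-0.    0.52 -0.05] w 11.7
```

View pics/w6.png

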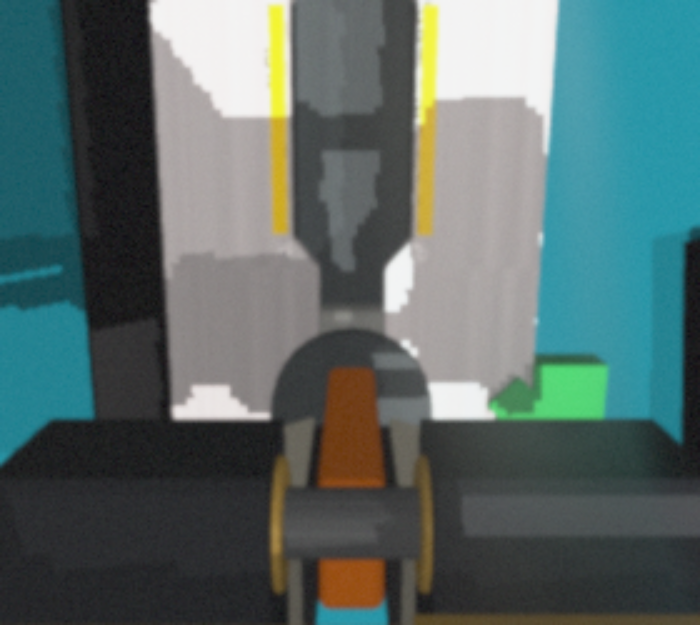

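View pics/s6.png

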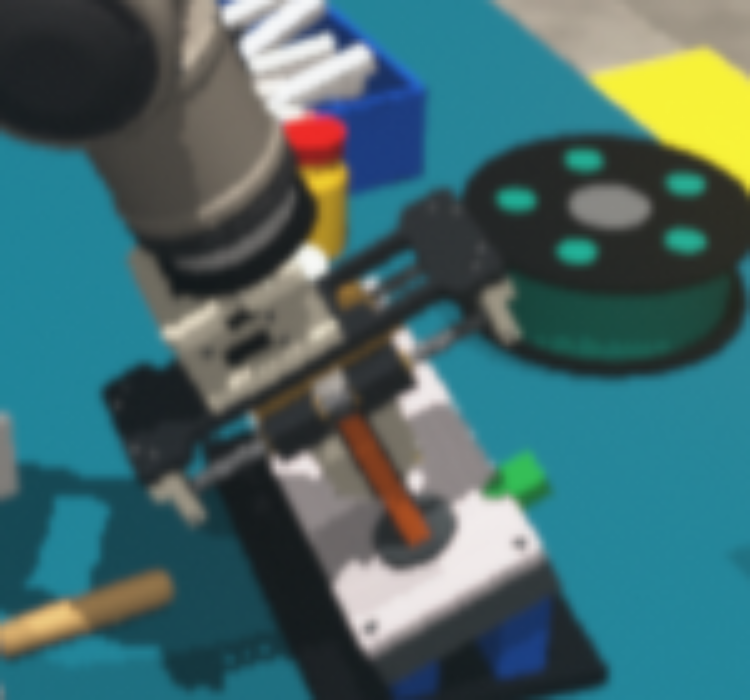

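The neck is in the slot with the collar beside the green pointer. Stud y = −74.3 mm and no contact force. I'll turn −90° about tool z in three calls.

{"api": "carry_out", "payload": {"moves": [0,0,0,0,0,-0.2,0,0,0,0,0,0,-0.4,0,0,0,0,0,0,-0.6,0,0,0,0,0,0,-0.8,0,0,0,0,0,0,-1,0,0,0,0,0,0,-1,0,0,0,0,0,0,-1,0,0,0,0,0,0,-1,0]}}

```text
time: 12.65
tool_pos: [555.4, -97.9, 141.9]
tcp_rot: [2.756, 0.213, 1.921]
contact_force: [-0.9, -0.1, -3.3]
grip_width: 11.8
```

Run:
```python
from h import *
status()
plan(*tool_on_plate(0,-75,63,90))
```

```text
t 12.65 tcp in plate [  0.  -73.9  63.3] stud in plate [  0.1 -74.  -20.9] tilt 0.07 toolx yaw in plate 119.9 F [-2.2 -0.2 -2.7] M [0.04 0.5  0.08] w 11.8
shift [-0.0023 -0.0013  0.0006] turn [ 1.000e-03  2.000e-03 -2.004e+00] | mm [-0.9 -0.5  0.3] deg [  0.    0.1 -60.1]
```

{"api": "carry_out", "payload": {"moves": [0,0,0,0,0,-0.2,0,0,0,0,0,0,-0.4,0,0,0,0,0,0,-0.6,0,0,0,0,0,0,-0.8,0,0,0,0,0,0,-1,0,0,0,0,0,0,-1,0,0,0,0,0,0,-1,0,0,0,0,0,0,-1,0]}}

```text
time: 13.45
tool_pos: [555.4, -97.9, 141.9]
tcp_rot: [2.91, 0.375, 2.44]
contact_force: [0.5, 1.1, -2.0]
grip_width: 11.9
```

{"api": "carry_out", "payload": {"moves": [0,0,0,0,0,-0.2,0,0,0,0,0,0,-0.4,0,0,0,0,0,0,-0.6,0,0,0,0,0,0,-0.8,0,0,0,0,0,0,-1,0,0,0,0,0,0,-1,0,0,0,0,0,0,-1,0,0,0,0,0,0,-1,0]}}

```text
time: 14.25
tool_pos: [555.3, -97.9, 141.9]
tcp_rot: [3.138, 0.437, 3.004]
contact_force: [-0.0, 0.4, -2.8]
grip_width: 11.7
```

Run:
```python
from h import *
status()
plan(*tool_on_plate(0,-75,62,90))
im=capture('wrist')[:,:,::-1];cv2.imwrite('pics/w7.png',cv2.resize(im[60:310,180:460],None,fx=2.5,fy=2.5))
s=capture('side')[:,:,::-1];cv2.imwrite('pics/s7.png',cv2.resize(s[90:230,270:420],None,fx=5,fy=5))
```

```text
t 14.25 tcp in plate [ -0.  -73.9  63.2] stud in plate [  0.1 -73.9 -21. ] tilt 0.06 toolx yaw in plate 179.6 F [-1.2  0.4 -2.5] M [ 0.09  0.45 -0.  ] w 11.7
shift [-0.0001 -0.0027  0.0031] turn [-0.001  0.002 -0.014] | mm [-0.  -1.1  1.2] deg [-0.   0.1 -0.4]
```

View pics/w7.png

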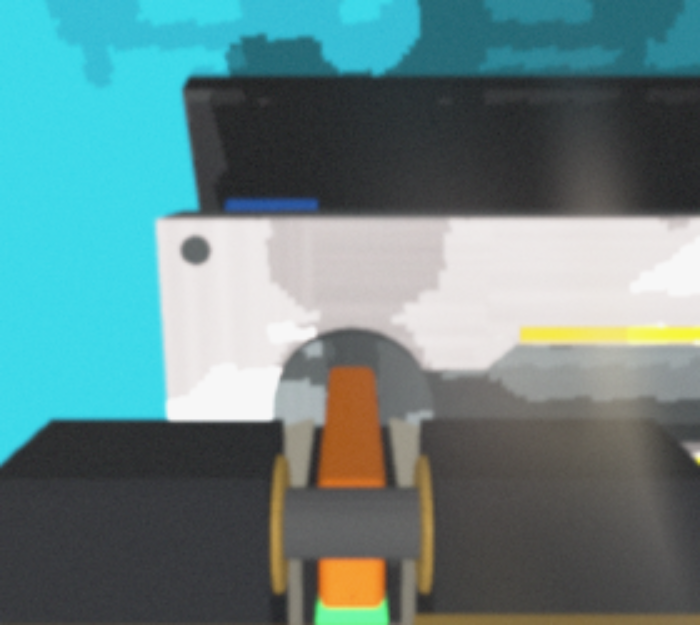

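View pics/s7.png

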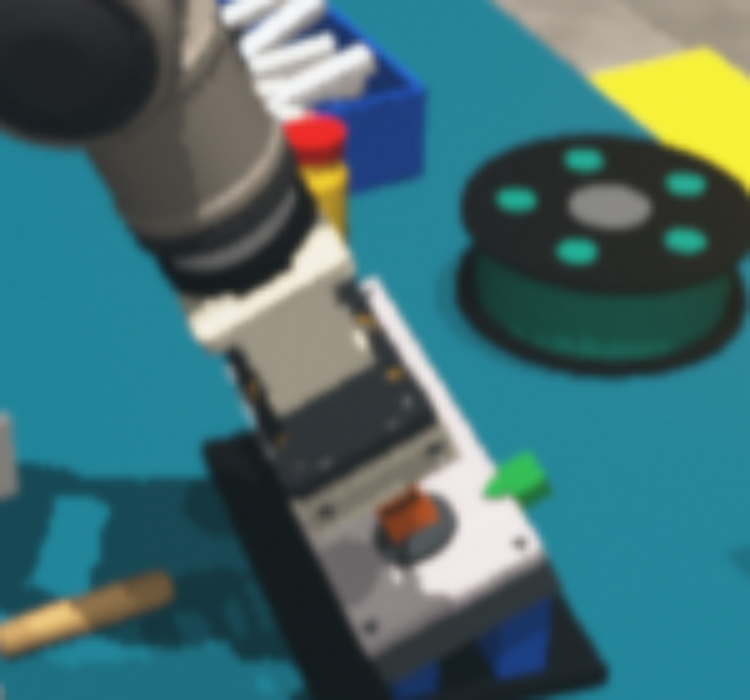

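Turned: tool yaw in plate 179.6°, head across the slot. I'll seat the collar lightly, open, then withdraw along the normal.

{"api": "carry_out", "payload": {"moves": [0,-0.001,0.001,0,0,-0.01,0,0,-0.001,0.002,0,0,-0.01,0,0,-0.001,0.003,0,0,-0.01,0,0,-0.001,0.004,0,0,-0.01,0,0,-0.001,0.004,0,0,-0.01,0,0,-0.001,0.004,0,0,-0.01,0.3,0,-0.001,0.004,0,0,-0.01,0.5,0,-0.001,0.004,0,0,-0.01,0.5]}}

```text
time: 15.15
tool_pos: [556.3, -98.5, 140.6]
tcp_rot: [3.141, 0.438, 3.011]
contact_force: [0.0, -0.7, 0.2]
grip_width: 31.3
```

{"api": "carry_out", "payload": {"moves": [0,0,0,0,0,0,0.7,0,0,0,0,0,0,0.7,0,0,0,0,0,0,0.7,0,0,-0.05,0,0,0,1,0,0,-0.12,0,0,0,1,0,0,-0.2,0,0,0,1,0,0,-0.25,0,0,0,1,0,0,-0.25,0,0,0,1]}}

```text
time: 15.95
tool_pos: [514.8, -93.3, 234.0]
tcp_rot: [-3.14, 0.443, 3.012]
contact_force: [-0.4, -0.5, -0.6]
grip_width: 90.7
```

Run:
```python
from h import *
status()
c=cal('wrist');np.save('w8cal.npy',np.array([c[0],c[1],c[2],*c[3].ravel()]))
im=capture('wrist')[:,:,::-1];cv2.imwrite('pics/w8raw.png',im)
cv2.imwrite('pics/w8.png',cv2.resize(im[60:310,180:460],None,fx=2.5,fy=2.5))
C,Rp=plate()
for q in[(0,-75,80),(13,-75,80),(-13,-75,80),(0,-75,6)]:print(q,proj('wrist',C+Rp.apply(q),c))
print(np.degrees(get_obs()['joint_positions']))
plan([500,60,275],down(172))
plan([441,280.5,200],down(172))
```

```text
t 15.95 tcp in plate [  1.9 -74.6 163.9] stud in plate [  2.5 -74.8  79.7] tilt 0.42 toolx yaw in plate 180.0 F [-0.5 -0.5 -0.5] M [ 0.06  0.23 -0.03] w 90.7
(0, -75, 80) [319.14889002 209.55003592]
(13, -75, 80) [319.16933649 225.67083806]
(-13, -75, 80) [319.12784764 192.95939224]
(0, -75, 6) [319.56314871 188.05905404]
[ -22.30204433    8.37421293  109.60260589   10.17372686   37.92698319
 -111.52250184]
shift [ 0.0321  0.3748 -0.1335] turn [0.003 0.842 0.017] | mm [ 12.8 149.9 -53.4] deg [ 0.1 25.3  0.5]
shift [ 0.3092  0.9023 -0.0573] turn [0.003 0.842 0.017] | mm [123.7 360.9 -22.9] deg [ 0.1 25.3  0.5]
```

View pics/w8.png

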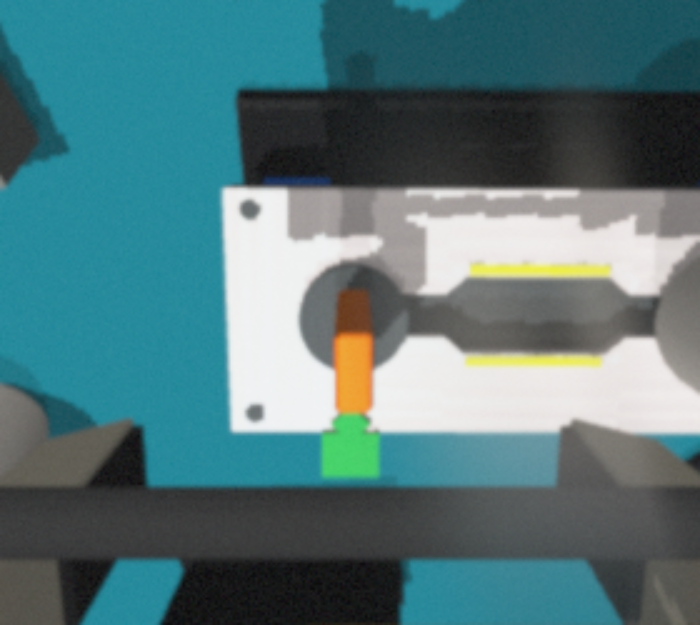

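The stud stands locked, with blade top at raw (321,209) against predicted (319,209.6) and blade across the slot beside the pointer. Next, the hub at (441, 280.5).

{"api": "carry_out", "payload": {"moves": [0.004,0.04,-0.05,0,0.15,0,1,0.01,0.13,-0.13,0,0.4,0.01,1,0.03,0.26,-0.14,0,0.7,0.02,1,0.05,0.37,-0.14,0,0.84,0.02,1,0.1,0.49,-0.14,0,0.84,0.02,1,0.16,0.6,-0.14,0,0.84,0.02,1,0.22,0.72,-0.14,0,0.84,0.02,1,0.28,0.84,-0.14,0,0.84,0.02,1]}}

```text
time: 16.8
tool_pos: [436.1, 249.0, 234.6]
tcp_rot: [3.141, -0.001, 3.001]
contact_force: [1.3, 0.5, 0.1]
grip_width: 91.5
```

Run:
```python
from h import *
status()
plan([441,280.5,170],down(172))
```

```text
t 16.8 tcp in plate [-108.5  254.7  216.1] stud in plate [-144.1  254.8  139.8] tilt 25.05 toolx yaw in plate 179.3 F [ 1.1  0.6 -0.4] M [ 0.03 -0.03 -0.03] w 91.5
shift [-0.0012  0.0795  0.1615] turn [ 0.001 -0.002 -0.002] | mm [-0.5 31.8 64.6] deg [ 0.  -0.1 -0.1]
```

{"api": "carry_out", "payload": {"moves": [0,0.08,0.08,0,0,0,1,0,0.08,0.16,0,0,0,1,0,0.08,0.16,0,0,0,1,0,0.08,0.16,0,0,0,1,0,0.08,0.16,0,0,0,1,0,0.08,0.16,0,0,0,1,0,0.08,0.16,0,0,0,1,0,0.08,0.16,0,0,0,1]}}

```text
time: 17.6
tool_pos: [441.0, 280.6, 171.4]
tcp_rot: [3.14, 0.0, 3.0]
contact_force: [-0.2, -0.6, -0.6]
grip_width: 91.8
```

Run:
```python
from h import *
c=cal('wrist');im=capture('wrist')[:,:,::-1];cv2.imwrite('pics/w9.png',im)
P=np.array([proj('wrist',[441+30*np.cos(t),280.5+30*np.sin(t),64],c) for t in np.radians(range(0,360,5))]);print(P.min(0),P.max(0))
plan([441,280.5,38],down(172))
print(get_obs()['tool_pos'])
```

```text
[283.46356444 168.76571094] [355.27369184 237.99810055]
shift [-0.0004 -0.0006  0.333 ] turn [ 0.002  0.    -0.003] | mm [ -0.2  -0.2 133.2] deg [ 0.1  0.  -0.1]
[440.84767249 280.58666469 171.20529404]
```

View pics/w9.png

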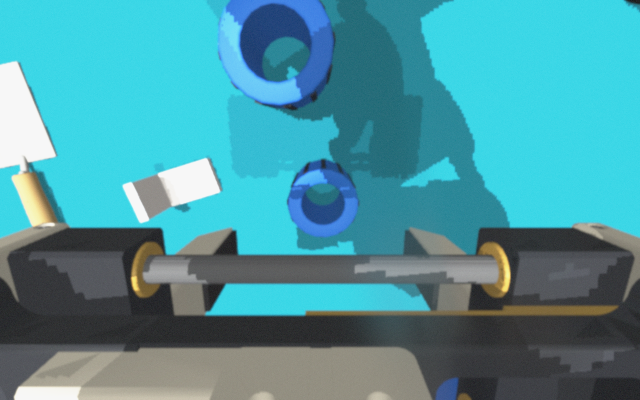

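The hub's top ring is centred at (323,202), against a prediction of (319,203). That's about 2–3 mm along the jaw axis, which I'll nudge out. The bracket and big hub are clear of the fingers. I'll descend and grip.

{"api": "carry_out", "payload": {"moves": [0,0.005,0.08,0,0,0,1,0,0.005,0.16,0,0,0,1,0,0.005,0.24,0,0,0,1,0,0.005,0.3,0,0,0,1,0,0.005,0.333,0,0,0,1,0,0.005,0.333,0,0,0,1,0,0.005,0.333,0,0,0,0,0,0.005,0.333,0,0,0,0]}}

```text
time: 18.45
tool_pos: [441.9, 283.1, 39.1]
tcp_rot: [3.139, 0.002, 3.0]
contact_force: [-0.4, -0.3, -0.3]
grip_width: 79.9
```

{"api": "carry_out", "payload": {"moves": [0,0,0,0,0,0,0,0,0,0,0,0,0,0,0,0,0,0,0,0,0,0,0,0,0,0,0,0,0,0,0,0,0,0,0,0,0,0,0,0,0,0,0,0,0,0,0,0,0,0,0,0,0,0,0,0]}}

```text
time: 19.25
tool_pos: [442.2, 283.2, 39.8]
tcp_rot: [3.139, 0.003, 3.001]
contact_force: [-0.7, -1.1, 6.2]
grip_width: 59.1
```

Run:
```python
from h import *
status()
print(get_obs()['tool_pos'],get_obs()['grip_width'])
c=cal('wrist');im=capture('wrist')[:,:,::-1];cv2.imwrite('pics/w10.png',im)
P=np.array([proj('wrist',[441+30*np.cos(t),280.5+30*np.sin(t),64],c) for t in np.radians(range(0,360,5))]);print(P.min(0),P.max(0))
```

```text
t 19.25 tcp in plate [-189.4  289.3   38.9] stud in plate [-224.7  289.6  -37.5] tilt 24.85 toolx yaw in plate 179.3 F [ 2.2 -1.2  5.9] M [-0.26  0.17  0.03] w 59.1
[442.18074003 283.15409997  39.77313045] 59.118010774126994
[240.87137536 217.9243563 ] [383.79131209 346.16230064]
```

View pics/w10.png

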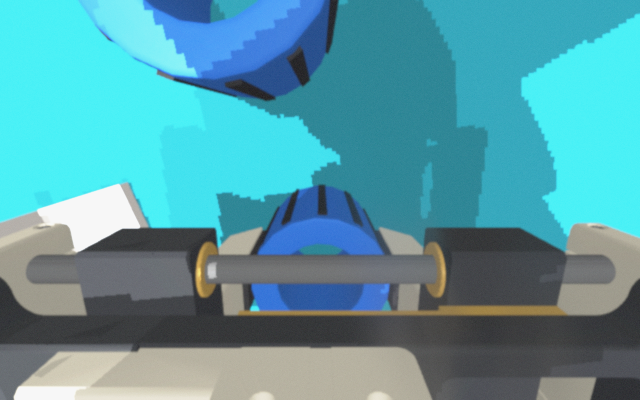

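Gripped at 59 mm. The hub's front rim is at row 218, as predicted. I'll lift and carry it.

{"api": "carry_out", "payload": {"moves": [0,0,-0.05,0,0,0,0,0,0,-0.15,0,0,0,0,0,0,-0.27,0,0,0,0,0,0,-0.4,0,0,0,0,0,0,-0.5,0,0,0,0,0,0,-0.57,0,0,0,0,0,0,-0.57,0,0,0,0,0,0,-0.57,0,0,0,0]}}

```text
time: 20.1
tool_pos: [441.2, 282.5, 267.4]
tcp_rot: [3.139, 0.002, 3.001]
contact_force: [-0.5, -0.1, -2.2]
grip_width: 59.2
```

Run:
```python
from h import *
print(get_obs()['contact_force'])
print(inplate([556.3,-98.5,140.6]))
plan(*tool_on_plate(0.5,-74.2,165,90))
s=capture('side')[:,:,::-1];cv2.imwrite('pics/s11.png',cv2.resize(s[0:230,100:400],None,fx=2.5,fy=2.5))
im=capture('wrist')[:,:,::-1];cv2.imwrite('pics/w11.png',im)
```

```text
[-0.51625092 -0.1215326  -2.22952768]
[  0.3727489  -74.42997607  61.64030429]
shift [-0.3097 -0.9035  0.0808] turn [ 0.    -0.829 -0.023] | mm [-123.9 -361.4   32.3] deg [  0.  -24.9  -0.7]
```

View pics/s11.png

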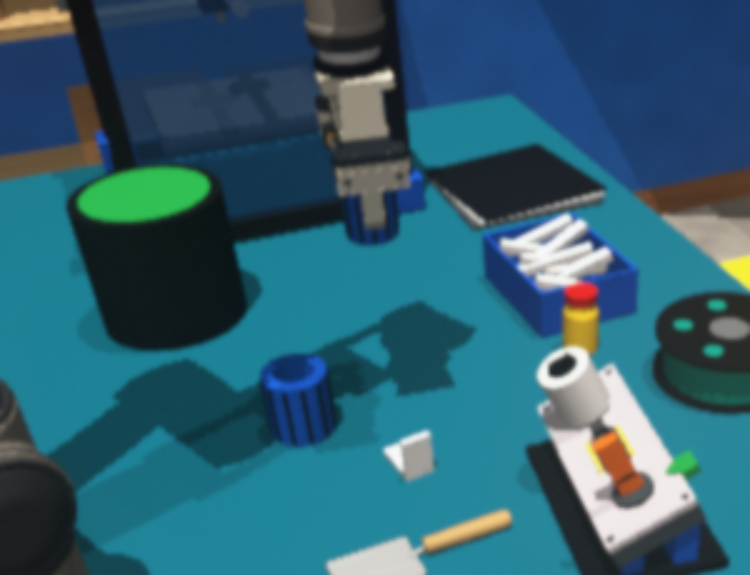

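View pics/w11.png

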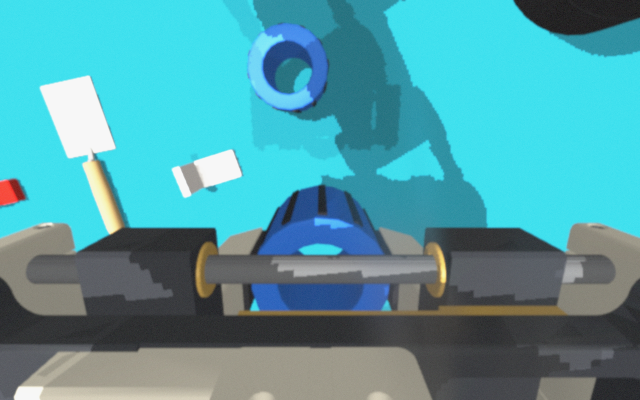

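The hub is held upright and the stud stands on the rail. I'll carry it over.

{"api": "carry_out", "payload": {"moves": [-0.04,-0.12,0,0,0,0,0,-0.08,-0.24,0,0,0,0,0,-0.12,-0.36,0,0,-0.1,0,0,-0.16,-0.48,0,0,-0.3,0,0,-0.2,-0.59,0,0,-0.5,-0.01,0,-0.24,-0.7,0,0,-0.7,-0.02,0,-0.28,-0.82,0.02,0,-0.83,-0.02,0,-0.31,-0.903,0.04,0,-0.83,-0.02,0]}}

```text
time: 21.0
tool_pos: [510.5, -94.6, 247.3]
tcp_rot: [-3.14, 0.432, 3.01]
contact_force: [0.5, 1.3, -1.2]
grip_width: 58.8
```

Run:
```python
from h import *
status()
plan(*tool_on_plate(0.5,-74.2,145,90))
```

```text
t 21.0 tcp in plate [  3.8 -76.5 177.7] stud in plate [  3.5 -76.7  93.5] tilt 0.27 toolx yaw in plate 179.9 F [-0.3  1.4 -1.2] M [ 0.19  0.36 -0.05] w 58.8
shift [0.008  0.0059 0.0819] turn [-0.005 -0.008 -0.005] | mm [ 3.2  2.4 32.7] deg [-0.1 -0.2 -0.1]
```

{"api": "carry_out", "payload": {"moves": [0.008,0.006,0.03,0,-0.01,0,0,0.008,0.006,0.06,0,-0.01,0,0,0.008,0.006,0.08,0,-0.01,0,0,0.008,0.006,0.082,0,-0.01,0,0,0.008,0.006,0.082,0,-0.01,0,0,0.008,0.006,0.082,0,-0.01,0,0,0.008,0.006,0.082,0,-0.01,0,0,0.008,0.006,0.082,0,-0.01,0,0]}}

```text
time: 21.8
tool_pos: [521.7, -93.5, 216.7]
tcp_rot: [-3.14, 0.438, 3.01]
contact_force: [-0.1, -1.0, -0.5]
grip_width: 59.2
```

Run:
```python
from h import *
status()
plan(*tool_on_plate(0.5,-74.2,110,90))
s=capture('side')[:,:,::-1];cv2.imwrite('pics/s12.png',cv2.resize(s[90:230,270:420],None,fx=5,fy=5))
t=capture('top')[:,:,::-1];cv2.imwrite('pics/t12.png',cv2.resize(t[120:220,270:390],None,fx=5,fy=5))
im=capture('wrist')[:,:,::-1];cv2.imwrite('pics/w12.png',im)
C,Rp=plate()
for n in('side','top','wrist'):
  for q in[(0,-75,80),(0.3,-74.2,105),(0,-75,6)]:print(n,q,proj(n,C+Rp.apply(q)))
```

```text
t 21.8 tcp in plate [  0.8 -74.  145.4] stud in plate [  1.  -74.2  61.2] tilt 0.19 toolx yaw in plate 179.9 F [-0.2 -1.  -0.5] M [0.07 0.36 0.  ] w 59.2
shift [ 0.0009 -0.0004  0.0884] turn [-0.005  0.004 -0.004] | mm [ 0.4 -0.2 35.4] deg [-0.1  0.1 -0.1]
side (0, -75, 80) [340.81191566 175.97043872]
side (0.3, -74.2, 105) [336.78481492 168.89450311]
side (0, -75, 6) [352.00206705 194.91322687]
top (0, -75, 80) [348.46008952 173.55384527]
top (0.3, -74.2, 105) [348.23553318 175.74062608]
top (0, -75, 6) [348.22674841 167.21636811]
wrist (0, -75, 80) [318.40955249 219.51047871]
wrist (0.3, -74.2, 105) [319.34286293 232.55649281]
wrist (0, -75, 6) [319.09624076 194.63508635]
```

View pics/s12.png

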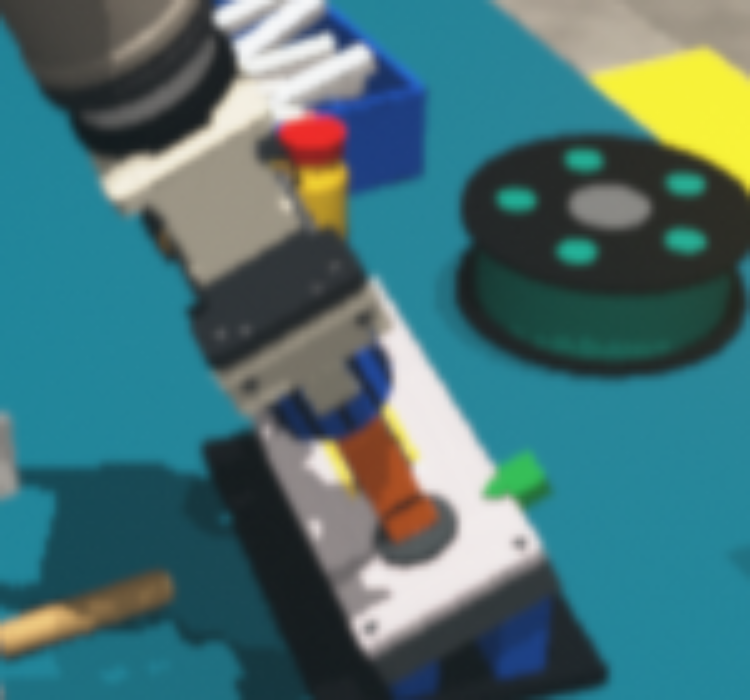

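View pics/w12.png

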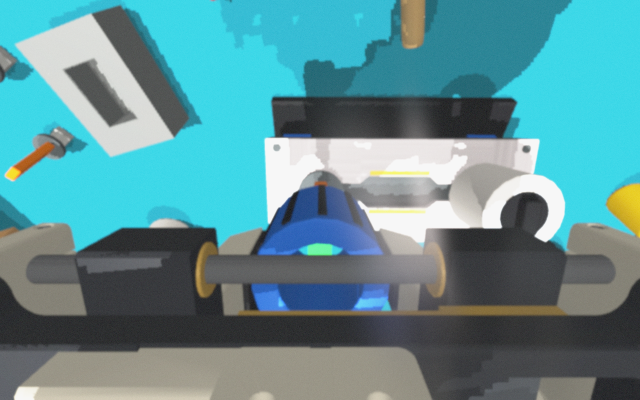

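View pics/t12.png

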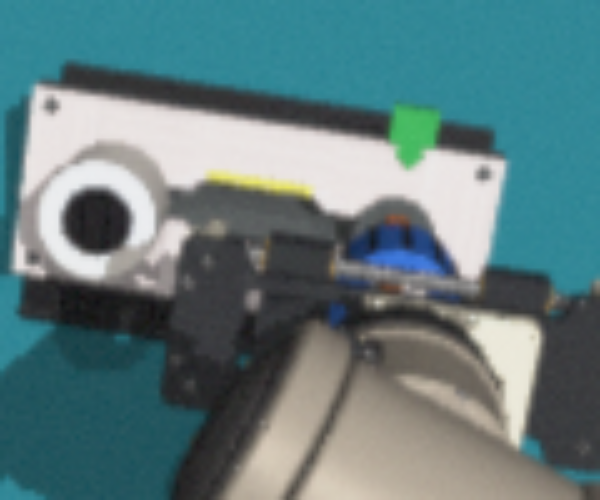

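The side view shows the stud square, collar at about (353,195) against predicted (352,195), with the hub lined up along it. I'll lower the hub gently over the blade tip.

{"api": "carry_out", "payload": {"moves": [0.001,0,0.015,0,0,0,0,0.001,0,0.03,0,0,0,0,0.001,0,0.045,0,0,0,0,0.001,0,0.056,0,0,0,0,0.001,0,0.065,0,0,0,0,0.001,0,0.074,0,0,0,0,0.001,0,0.082,0,0,0,0,0.001,0,0.088,0,0,0,0]}}

```text
time: 22.75
tool_pos: [536.1, -95.7, 184.1]
tcp_rot: [-3.14, 0.438, 3.01]
contact_force: [-0.1, -0.2, -1.2]
grip_width: 59.4
```

Run:
```python
from h import *
status()
plan(*tool_on_plate(0.5,-74.2,48,90))
s=capture('side')[:,:,::-1];cv2.imwrite('pics/s13.png',cv2.resize(s[90:230,270:420],None,fx=5,fy=5))
im=capture('wrist')[:,:,::-1];cv2.imwrite('pics/w13.png',cv2.resize(im[120:320,200:440],None,fx=3,fy=3))
```

```text
t 22.75 tcp in plate [  0.3 -74.2 109.7] stud in plate [  0.4 -74.4  25.5] tilt 0.17 toolx yaw in plate 179.9 F [-0.6 -0.2 -1.1] M [0.08 0.35 0.02] w 59.4
shift [-0.0003  0.0004  0.1543] turn [-0.005  0.003 -0.005] | mm [-0.1  0.2 61.7] deg [-0.1  0.1 -0.1]
```

View pics/s13.png

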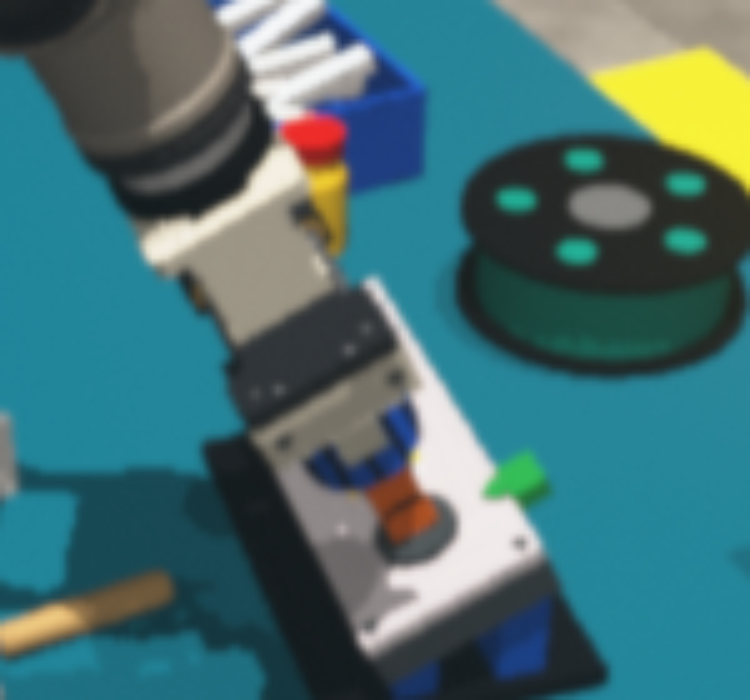

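View pics/w13.png

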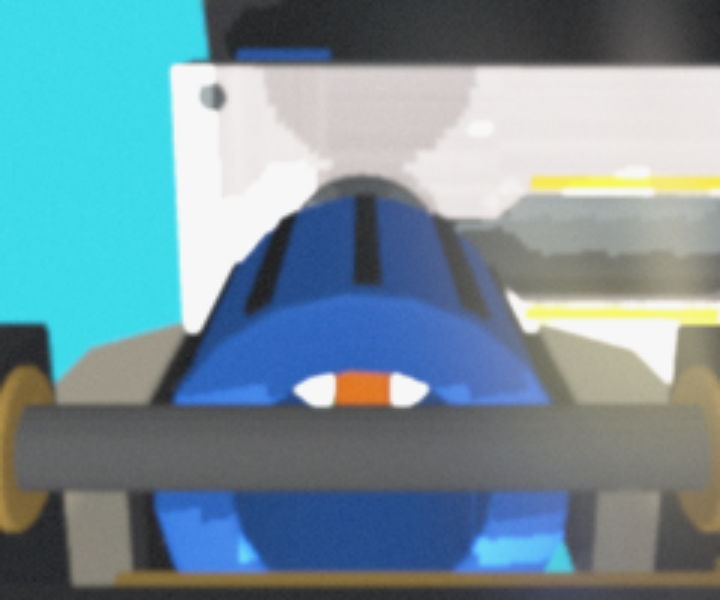

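The orange blade is visible inside the bore at crop (363,388), centred, with no contact force. I'll continue down.

{"api": "carry_out", "payload": {"moves": [0,0,0.02,0,0,0,0,0,0,0.04,0,0,0,0,0,0,0.06,0,0,0,0,0,0,0.08,0,0,0,0,0,0,0.1,0,0,0,0,0,0,0.12,0,0,0,0,0,0,0.135,0,0,0,0,0,0,0.145,0,0,0,0]}}

```text
time: 23.65
tool_pos: [560.4, -98.9, 130.8]
tcp_rot: [-3.14, 0.437, 3.01]
contact_force: [1.1, 0.4, -1.8]
grip_width: 58.8
```

Run:
```python
from h import *
status()
```

```text
t 23.65 tcp in plate [ -0.  -74.3  51. ] stud in plate [  0.  -74.5 -33.2] tilt 0.14 toolx yaw in plate 179.9 F [ 0.2  0.5 -2.1] M [0.02 0.44 0.04] w 58.8
```

Nominal seat is at 45.8. Creep.

{"api": "carry_out", "payload": {"moves": [0,0,0.003,0,0,0,0,0,0,0.006,0,0,0,0,0,0,0.008,0,0,0,0,0,0,0.01,0,0,0,0,0,0,0.011,0,0,0,0,0,0,0.012,0,0,0,0,0,0,0.012,0,0,0,0,0,0,0.012,0,0,0,0]}}

```text
time: 24.45
tool_pos: [562.5, -99.2, 126.6]
tcp_rot: [-3.14, 0.437, 3.01]
contact_force: [-1.3, 0.2, -0.0]
grip_width: 59.0
```

Run:
```python
from h import *
status()
```

```text
t 24.45 tcp in plate [  0.1 -74.3  46.3] stud in plate [  0.2 -74.5 -37.9] tilt 0.15 toolx yaw in plate 179.9 F [-1.2  0.   0.5] M [0.08 0.37 0.03] w 59.0
```

{"api": "carry_out", "payload": {"moves": [0,0,0.001,0,0,0,0,0,0,0.002,0,0,0,0,0,0,0.003,0,0,0,0,0,0,0.004,0,0,0,0,0,0,0.004,0,0,0,0,0,0,0.004,0,0,0,0,0,0,0.004,0,0,0,0,0,0,0.004,0,0,0,0]}}

```text
time: 25.25
tool_pos: [562.6, -99.2, 126.5]
tcp_rot: [-3.14, 0.438, 3.01]
contact_force: [-13.9, 0.5, 16.7]
grip_width: 59.0
```

Run:
```python
from h import *
status()
s=capture('side')[:,:,::-1];cv2.imwrite('pics/s14.png',cv2.resize(s[90:230,270:420],None,fx=5,fy=5))
```

```text
t 25.25 tcp in plate [  0.1 -74.3  46.2] stud in plate [  0.2 -74.5 -38. ] tilt 0.16 toolx yaw in plate 179.9 F [-5.5 -1.3 21. ] M [ 0.09  1.19 -0.06] w 59.0
```

View pics/s14.png

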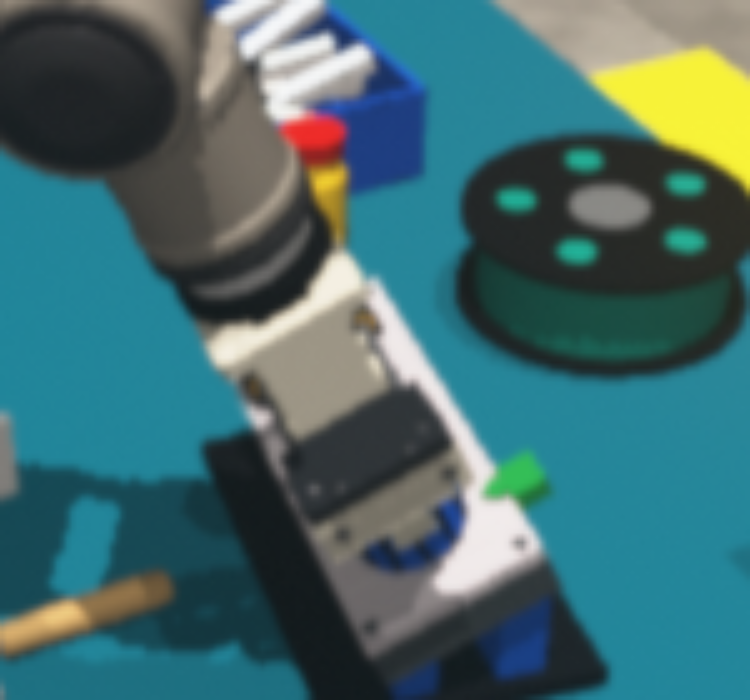

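Firm contact of 21 N at 46.2 mm, against a nominal 45.8. The hub is on the collar. I'll relax and open.

{"api": "carry_out", "payload": {"moves": [0,0,-0.002,0,0,0,0,0,0,-0.002,0,0,0,0,0,0,-0.002,0,0,0,0.7,0,0,-0.002,0,0,0,0.8,0,0,-0.002,0,0,0,1,0,0,-0.002,0,0,0,1,0,0,-0.002,0,0,0,1,0,0,-0.002,0,0,0,1]}}

```text
time: 26.1
tool_pos: [562.3, -99.2, 127.1]
tcp_rot: [-3.14, 0.438, 3.01]
contact_force: [-0.3, 0.2, 0.0]
grip_width: 91.5
```

{"api": "carry_out", "payload": {"moves": [0,0,0,0,0,0,1,0,0,-0.03,0,0,0,1,0,0,-0.08,0,0,0,1,0,0,-0.15,0,0,0,1,0,0,-0.22,0,0,0,1,0,0,-0.3,0,0,0,1,0,0,-0.3,0,0,0,1,0,0,-0.3,0,0,0,1]}}

```text
time: 26.9
tool_pos: [511.7, -92.4, 237.0]
tcp_rot: [-3.139, 0.44, 3.01]
contact_force: [0.2, 0.0, 0.3]
grip_width: 91.9
```

Run:
```python
from h import *
status()
c=cal('wrist')
im=capture('wrist')[:,:,::-1];cv2.imwrite('pics/w15.png',cv2.resize(im[60:310,180:460],None,fx=2.5,fy=2.5))
C,Rp=plate()
for q in[(0,-74.3,80),(0,-74.3,70),(30,-74.3,70),(-30,-74.3,70),(0,-44.3,70),(0,-104.3,70)]:print(q,(proj('wrist',C+Rp.apply(q),c)-[180,60])*2.5)
s=capture('side')[:,:,::-1];cv2.imwrite('pics/s15.png',cv2.resize(s[90:230,270:420],None,fx=5,fy=5))
```

```text
t 26.9 tcp in plate [  0.3 -74.1 168. ] stud in plate [  0.7 -74.4  83.8] tilt 0.28 toolx yaw in plate 179.9 F [0.3 0.1 0.2] M [ 0.08  0.32 -0.03] w 91.9
(0, -74.3, 80) [348.96426393 375.90873086]
(0, -74.3, 70) [349.13541895 366.98635598]
(30, -74.3, 70) [349.30855468 453.611931  ]
(-30, -74.3, 70) [348.95125074 274.84085909]
(0, -44.3, 70) [442.08278949 366.94721016]
(0, -104.3, 70) [256.26917108 367.02546763]
```

View pics/w15.png

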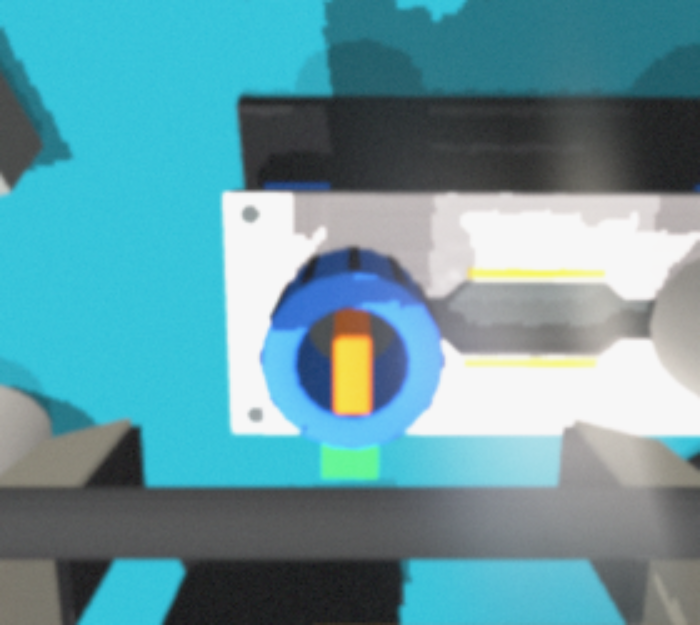

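View pics/s15.png

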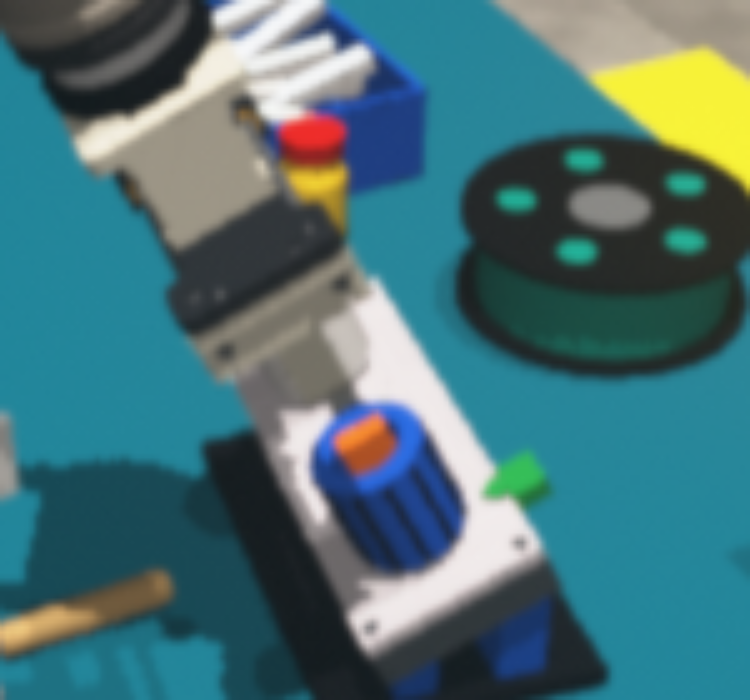

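The hub is seated: ring at crop (352,360), blade standing out of its top, within about 1 mm of predicted. I'll recheck for drift, then hand in.

{"api": "carry_out", "payload": {"moves": [0,0,-0.05,0,0,0,1,0,0,-0.05,0,0,0,1,0,0,-0.05,0,0,0,1,0,0,-0.05,0,0,0,1,0,0,-0.05,0,0,0,1,0,0,-0.05,0,0,0,1,0,0,-0.05,0,0,0,1,0,0,-0.05,0,0,0,1]}}

```text
time: 27.8
tool_pos: [503.1, -91.0, 253.1]
tcp_rot: [-3.14, 0.436, 3.01]
contact_force: [-0.6, -0.1, -0.9]
grip_width: 91.7
```

Run:
```python
from h import *
status()
a=cv2.imread('pics/s15.png'); s=capture('side')[:,:,::-1];b=cv2.resize(s[90:230,270:420],None,fx=5,fy=5)
for im in(a,b):
    m=cv2.inRange(cv2.cvtColor(im,cv2.COLOR_BGR2HSV),(104,120,40),(125,255,255)); m[:390]=0;m[:,:300]=0;m[570:]=0;m[:,470:]=0
    M=cv2.moments(m,True);print(M['m00'],M['m10']/M['m00'],M['m01']/M['m00'])
cv2.imwrite('pics/s16.png',b)
cv2.imwrite('pics/t16.png',capture('top')[:,:,::-1])
```

```text
t 27.8 tcp in plate [ -0.7 -73.9 186.3] stud in plate [ -0.7 -74.1 102.1] tilt 0.13 toolx yaw in plate 179.9 F [-0.9 -0.1 -0.5] M [ 0.04  0.35 -0.01] w 91.7
13692.0 392.5830411919369 494.45333041191935
13707.0 392.3237032173342 494.2579703800978
```

View pics/t16.png

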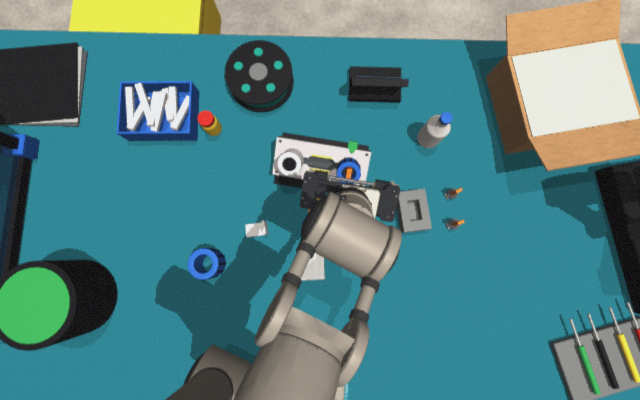

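The hub hasn't drifted, and the bystanders I can see are where they started. Handing in.

```bash
python3 -c "
from plant import *
print(close_job())"
```

```text
the job is handed in; nothing more can be done
None
```

I fitted the spool holder and handed the job in at about 28 s of the 62 s allowed; `close_job` gives no verdict.

**What I did**
- I took the large stud from the caddy and lowered its head through the pocket until the collar touched the face.
- I slid it to about 74 mm from the pocket centre, beside the green pointer, and turned it 90° so the head lies across the slot.
- I slipped the smaller blue hub over it until it met the collar firmly (about 21 N at nominal seating height), then opened the gripper and withdrew.

**Last checks**
- **Hub:** it sits within about 1 mm of the stud's axis in the wrist view, with the orange blade standing out of its top. The side view looked the same 0.9 s later, so it wasn't drifting.
- **Robot:** gripper open and clear, with contact force about 1 N, which is within the sensor noise.
- **Bystanders:** the bottle, jar and bracket look unmoved in the final top view. The arm hid the gauge and most of the scraper there, so I couldn't check those two at the end.

**Disagreements**
- The first plate position was about 1–2 mm off from the wrist view relative to the stud, so I corrected it before lowering the stud.
- The hub showed about 3 mm off along the jaw direction before I gripped it; I shifted by 2 mm and the closing jaws centred it.

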